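# Nip up the plate bolt and put the tools back in the shadow foam

## Task

With the spanner that was left on it, tighten the corner bolt of the mounting plate by a further eighth of a turn (clockwise seen from above). Then put the spanner and the red-handled side cutters away in the sloping foam tray, each fully home in the cut-out of its own outline; lay them in without dropping them, and leave the screwdriver in the tray and the meter, breaker, tape and marker where they are.

Things in the scene. Friction and masses are not known exactly. Their poses are not given: they have to be found in the camera images.
- bolt (a joint): Captive yellow-zinc hex bolt (19 mm across flats, head 11.6 mm high above the plate) at the near left corner of the grey mounting plate, vertical axis. Its reading in rad grows as it turns clockwise seen from above (tightening); 0 at the start, wanted about 0.79 (an eighth of a turn). Turns against friction of 0.08 N m and stays where it is left.
- bolt_axis (a point): Point on the axis of that bolt, 4 mm above the top of the fixed mounting plate (12 mm thick, 300 mm deep by 320 mm wide, the bolt 24 mm in from its near and left edges). Breakers up to 100 mm above the table stand from 110 mm beyond the bolt. x axis: the plate's, away from the robot when unturned; z up.
- spanner_mid (a point): Bright steel 19 mm combination spanner, 206 mm long: the middle of its shaft, half-way up its 8 mm thickness. x axis: along the shaft to the open jaw; z: square to its flat. Shaft 13 mm wide, 7 mm thick. It lies flat on the plate with its open jaw round the bolt, handle to the right. The jaw has 1.2 mm play: the bolt follows about 0.13 rad behind the spanner. It lifts off straight up.
- spanner_jaw (a point): Centre of the spanner's open jaw (where the bolt's axis is while it is on the bolt), 88 mm from spanner_mid along +x, at mid thickness; head 43 mm wide, ends 17 mm beyond this point.
- spanner_ring (a point): Centre of the spanner's ring end, 88 mm from spanner_mid along -x, at mid thickness; ring 28 mm across.
- cutters_mid (a point): Side cutters with two red handles, 154 mm long, lying flat on the table: the point in the middle of the joint (24 mm wide there, flat parallel sides from 15 mm before to 15 mm behind this point, 13 mm thick), 7 mm above their underside. x axis: towards the cutting tips; z square to the flat. Handles 14 mm thick, 59 mm over both at the widest.
- cutters_tips (a point): Near the cutters' cutting tips: 46 mm from cutters_mid along +x, 7 mm above their underside.
- cutters_ends (a point): Midway between the ends of the two handles: 100 mm from cutters_mid along -x, 7 mm above their underside.
- stand: Fixed grey stand holding the tray, which slopes up 25 degrees away from the robot; origin on the table under the middle of the tray, x axis away from the robot. It carries three black foam blocks side by side, each 236 mm up the slope by 83 mm wide, with one cut-out with a blue floor; the order of the blocks varies. The foam surface runs from about 45 to 150 mm above the table.
- slot_spanner (a point): Where spanner_mid is when the spanner is home in its cut-out. x axis: up the slope, the way the spanner's ring end must point (open jaw lowest); z: square out of the sloping foam. Cut-out 8 mm deep (the spanner lies flush), 2.5 mm clear all round (more beside the jaw). A finger channel 46 mm long (along x), as deep as the cut-out and centred on this point, runs right across the block.
- slot_spanner_jaw (a point): Where spanner_jaw is when the spanner is home: 88 mm from slot_spanner along -x (down the slope).
- slot_spanner_ring (a point): Where spanner_ring is when the spanner is home: 88 mm from slot_spanner along +x (up the slope).
- slot_cutters (a point): Where cutters_mid is when the cutters are home in their cut-out, 7 mm above its floor. x axis: up the slope, the way the tips must point; z: square out of the foam. Cut-out 12 mm deep, 2.5 mm clear all round, with a foam tongue between the handles (17 mm wide, from 72 mm behind this point to the end). The same 46 mm finger channel, centred on this point, as deep as the cut-out.
- slot_cutters_tips (a point): Where cutters_tips is when home: 46 mm from slot_cutters along +x.
- slot_cutters_ends (a point): Where cutters_ends is when home: 100 mm from slot_cutters along -x.
- driver_mid (a point): Screwdriver with a dark handle (25 mm thick, 190 mm long overall) already home in the third block of the tray: its middle. A bystander; it stays there.
- meter: Dark grey multimeter, 145 x 78 x 37 mm, origin in the middle of its underside. Bystander.
- breaker: Loose cream circuit breaker lying on its side on the far right of the mounting plate, 80 x 66 x 18 mm, origin under the middle of its back edge. Bystander.
- tape: Roll of blue tape, 64 mm across, 18 mm high, origin in the middle of its underside. Bystander.
- marker: Black marker pen with a red cap, 130 mm long, 12 mm thick, origin in the middle of its underside. Bystander.
Mind the look-alikes: they are no part of the job. Several things look just like the part that bears cutters_mid: the one meant starts farthest from the robot's base. There is more than one size of the part that bears spanner_mid; the job needs the smaller.

How it is judged (in metres and radians):
On the way:
1. the bolt has been turned a further eighth of a turn clockwise (0.55 to 1.05 rad) by the spanner, whose jaw is still round it (value of joint bolt between 0.55 and 1.05 rad and horizontal distance between spanner_jaw and bolt_axis below 0.006 m and distance between spanner_jaw and bolt_axis below 0.012 m), for 0.1 s.
At the end, for the whole second after the job is handed in: The bolt stands an eighth of a turn further clockwise (0.55 to 1.05 rad), and the spanner and the cutters lie still, each in its own cut-out the right way round: both ends within 7 mm of their places and no more than 3 mm proud (value of joint bolt between 0.55 and 1.05 rad and distance between spanner_jaw and slot_spanner_jaw below 0.007 m and distance between spanner_ring and slot_spanner_ring below 0.007 m and z of each of spanner_jaw, spanner_ring in the frame of slot_spanner below 0.003 m and distance between cutters_tips and slot_cutters_tips below 0.007 m and distance between cutters_ends and slot_cutters_ends below 0.007 m and z of each of cutters_tips, cutters_ends in the frame of slot_cutters below 0.003 m and linear speed of each of spanner, cutters below 0.02 m/s and angular speed of each of spanner, cutters below 0.2 rad/s); the robot touches nothing.
It fails at once if the bolt is turned with the fingers instead of the spanner (contact force between the fingers and bolt above 2 N).
It fails at once if the bolt is overtightened (more than 1.2 rad) (value of joint bolt above 1.2 rad).
It fails at once if the spanner or the cutters are dropped or thrown ((linear speed of spanner above 0.6 m/s and contact force between the fingers and spanner below 0.05 N) or (linear speed of cutters above 0.6 m/s and contact force between the fingers and cutters below 0.05 N)).
It fails at once if the screwdriver is shifted more than 10 mm in the tray (distance of driver_mid from where it was at the start of the episode above 0.01 m).
It fails at once if the meter, the breaker, the tape or the marker is shifted more than 20 mm (distance of any of meter, breaker, tape, marker from where it was at the start of the episode above 0.02 m).
It also fails if it takes over 66 s, if anything falls off the work surface, if the arm or the gripper's body presses on something with over 40 N, if the wrist force passes 120 N, or if a joint passes its speed limit or range.

## Robot

A 6-joint arm with a two-finger parallel gripper is mounted at the origin on the work surface. World frame = base frame: x ahead of the robot, y to its left, z up, the work surface at z = 0. Lengths are in mm, angles in rad, forces in N, time in s.
With the tool pointing down it reaches from about 375 to 900 mm from the base axis. Payload 3.1 kg.
Tool frame: the origin (TCP) lies midway between the tips of the shut fingers; the grasp point (between the pads) lies 19 mm behind it; z points along the fingers, y is the direction in which the jaws open and shut (so a half turn about z gives the same grasp; the last joint's range is limited). The gripper opens to 87 mm and grips with 3 to 60 N. Pads are 19 mm wide; open, the fingers measure 117 mm over their backs; the gripper's body (75 mm by 190 mm) begins 51 mm behind the grasp point.
Start: joints at [1.036, 0.527, 1.433, -0, 1.181, -0.178], TCP at [217.671, 585.846, 222.548] pointing down, gripper open.
Joint ranges: [-3.08, 3.08], [-0.75, 2.2], [0.22, 2.44], [-1.43, 4.57], [0, 2.65], [-2.85, 2.85]. Speed limits (rad/s): [2.79, 2.79, 3.14, 3.14, 3.14, 3.14].

## Interface

Orientations are given as a rotation vector (axis times angle).
In Python, from station import env gives the robot as it stands.
- The arm moves only by the shell command python3 -m handwheel 'ROWS' [FORCE]. ROWS is JSON, a list that holds one entry, the list of rows, each a list of 5 numbers: the shift along the tool's x, y, z in m, then the turn about the tool's z in rad, then the opening, from 0 (shut) to 1 (fully open). In form: [[[x, y, z, turn, claw], ...]]. A call has exactly 10 rows; each row is the pose to reach, as a shift and turn from the pose commanded when the call began, along the tool's axes at that moment; what a row does not reach only later rows make up. A row lasts 1/8 s, in which the tool goes at most 62.5 mm and 10.7 degrees, less where a joint would pass 70% of its speed; a pose out of reach is approached as far as the arm can. A call with a gripper value outside its range is refused whole. The fingers move at their own pace and stop on an object; FORCE is the grip in N (left out, the last holds). Time passes only in rows, so rows that repeat a pose let the fingers close, or fill a call up. It gives the time, the measured TCP pose, the force and the opening at its end, in the units of the state.
- env.read_state(): the state, without advancing time (a new reading comes with each control period).
- env.snapshot(name): name is "scene" or "top" or "wrist"; returns (picture, depth): 384x512x3 uint8, red, green, blue; 384x512 float32, mm along the optical axis (not along the pixel's ray), 0 where there is no reading.
- env.camera_model(name): a dict with "fx", "fy", "cx", "cy" (pixels), "rvec" (rotation vector, rad) and "tvec" (3), from world to camera coordinates, as OpenCV has them. Camera axes: x right, y down, z forward; pixel columns grow to the right and rows downward; lengths in mm; the calibration is good to about 2 mm. A picture is of the moment at which its call begins: read the wrist's pose just before it. camera_model takes no time and is no camera call; for the wrist camera it gives the pose at the moment of the call.
- env.close_job(): hands the job in, once; it reports no verdict.
The state is a dict: "clock": time; "q": joint angles; "dq": joint speeds; "joint_efforts": joint torques, N m; "eef_pos": TCP position; "orientation": TCP orientation; "wrist_force": force on the tool from outside, world axes, zero at the start; "moment": the same for the moment, N m; "gripper_width": finger opening in mm.
Only numpy, scipy, OpenCV 4.12 (cv2) and the standard library are available. Lean on these libraries where they do the work, as an engineer would, in place of code of your own. Each camera call takes 0.05 s, during which the arm holds its last target.

## Working session

There is one attempt and no reset: what is moved stays moved. The work goes in short steps, Python scripts to look and compute and a shell command to move; the robot and the scene stay as the last step left them, time stands still between calls to the robot, and variables do not carry over. Pictures are saved under pics/ and viewed, and the job is handed in when it is done.

```bash
ls; mkdir -p pics
python3 - <<'E'
from station import env
import cv2
s=env.read_state(); print(s)
for n in("scene","top","wrist"):
    m=env.camera_model(n); p,d=env.snapshot(n)
    print(n,m)
    cv2.imwrite(f"pics/{n}0.png",p[:,:,::-1])
    import numpy as np, pickle
    pickle.dump((p,d,m),open(f"{n}0.pkl","wb"))
E
```

```text
pics
{'clock': 0.0, 'q': array([ 1.03652108e+00,  5.28497804e-01,  1.43389320e+00, -1.03793432e-05,
        1.18140605e+00, -1.78494724e-01]), 'dq': array([ 2.90539600e-04,  2.57424899e-03,  8.44077809e-04,  9.42898855e-05,
       -5.25248019e-04, -6.09301822e-04]), 'joint_efforts': array([ 2.21453238e-04, -4.40036631e+01, -1.76596856e+01,  6.34972542e-02,
        5.78921009e-02, -1.61001872e-04]), 'eef_pos': array([217.29365518, 585.22786446, 221.55510237]), 'orientation': array([-0.55577498, -3.09126718,  0.00324957]), 'wrist_force': array([-0.03182395,  0.3764336 ,  0.31757611]), 'moment': array([-0.01439228, -0.0141049 , -0.00762349]), 'gripper_width': 87.35764289503358}
scene {'fx': 484.79896269730517, 'fy': 484.79896269730517, 'cx': 254.02964327313902, 'cy': 191.97598819359712, 'rvec': array([ 1.08191906,  2.28169501, -1.12177635]), 'tvec': array([ 422.58148236, -111.52763619, 1745.43165537])}
top {'fx': 429.62914546470677, 'fy': 429.62914546470677, 'cx': 254.57958902588854, 'cy': 191.79924929421293, 'rvec': array([ 2.15963517, -2.18383307,  0.14782157]), 'tvec': array([-144.89446423,  522.04634472, 1601.76375013])}
wrist {'fx': 264.7335442659171, 'fy': 264.7335442659171, 'cx': 256.30938933873676, 'cy': 195.7633308197828, 'rvec': array([-2.3795336 , -1.65643764, -0.2325219 ]), 'tvec': array([-625.81936732,  -33.77316471,  391.15641335])}
```

View pics/scene0.png

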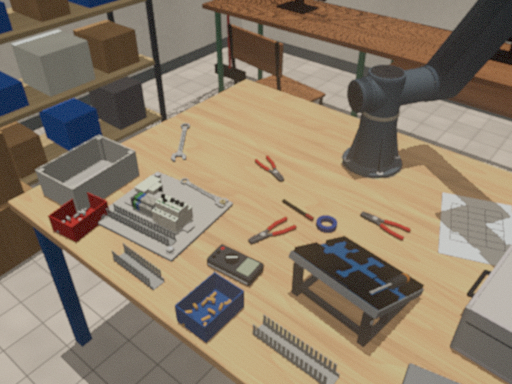

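View pics/top0.png

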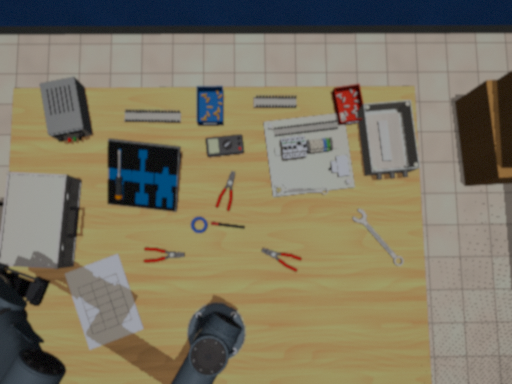

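View pics/wrist0.png

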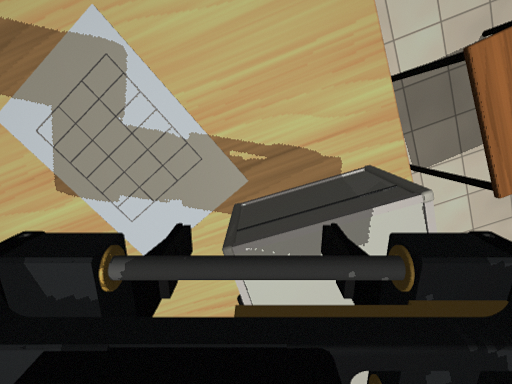

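```bash
cat > h.py <<'E'
import numpy as np, cv2, pickle
from scipy.spatial.transform import Rotation as R
def load(n): return pickle.load(open(n+".pkl","rb"))
def snap(n,tag):
    from station import env
    m=env.camera_model(n); p,d=env.snapshot(n)
    pickle.dump((p,d,m),open(f"{n}{tag}.pkl","wb")); cv2.imwrite(f"pics/{n}{tag}.png",p[:,:,::-1]); return p,d,m
def RT(m): return R.from_rotvec(m["rvec"]).as_matrix(), np.array(m["tvec"])
def ray(m,u,v):
    Rm,t=RT(m); c=-Rm.T@t; d=Rm.T@np.array([(u-m["cx"])/m["fx"],(v-m["cy"])/m["fy"],1]); return c,d
def onz(m,u,v,z):
    c,d=ray(m,u,v); return c+d*(z-c[2])/d[2]
def onplane(m,u,v,p0,n):
    c,d=ray(m,u,v); return c+d*(np.dot(p0-c,n)/np.dot(d,n))
def bydepth(m,dep,u,v):
    Rm,t=RT(m); z=dep[int(round(v)),int(round(u))]; return onto(m,u,v,z)
def onto(m,u,v,z):
    c,d=ray(m,u,v); return c+d*z
def proj(m,P):
    Rm,t=RT(m); q=Rm@np.asarray(P,float)+t; return m["cx"]+m["fx"]*q[0]/q[2], m["cy"]+m["fy"]*q[1]/q[2]
def crop(p,name,x0,y0,x1,y1,k):
    im=cv2.resize(p[y0:y1,x0:x1,::-1],None,fx=k,fy=k,interpolation=cv2.INTER_CUBIC)
    for x in range((x0+9)//10*10,x1,10): cv2.line(im,((x-x0)*k,0),((x-x0)*k,6 if x%50 else 16),(0,0,255),1)
    for y in range((y0+9)//10*10,y1,10): cv2.line(im,(0,(y-y0)*k),(6 if y%50 else 16,(y-y0)*k),(0,0,255),1)
    cv2.imwrite(f"pics/{name}.png",im)
E
python3 - <<'E'
from h import *
p,d,m=load("top0")
print(proj(m,[0,0,0]))
for n,u,v in [("cutA",227,190),("cutB",165,255),("cutC",282,258),("spL",378,237),("plateNW",265,120),("plateSW",273,193),("SE",352,186),("tray",143,175),("tape",200,226),("marker",228,225),("meter",225,146)]:
    q=onz(m,u,v,0); print(n,q.round(),np.hypot(q[0],q[1]).round())
crop(p,"t1",255,100,415,275,4); crop(p,"t2",100,130,250,275,5)
p,d,m=load("scene0")
crop(p,"s1",100,110,250,260,5); crop(p,"s2",230,200,430,340,4)
E
```

```text
(np.float64(215.71562744366742), np.float64(331.8238471517188))
cutA [532. -45.   0.] 534.0
cutB [286. 192.   0.] 344.0
cutC [ 269. -253.    0.] 369.0
spL [ 344. -625.    0.] 713.0
plateNW [ 809. -196.    0.] 833.0
plateSW [ 519. -223.    0.] 564.0
SE [ 543. -532.    0.] 760.0
tray [594. 280.   0.] 657.0
tape [394.  59.   0.] 399.0
marker [397. -48.   0.] 400.0
meter [706. -38.   0.] 707.0
```

View pics/t1.png

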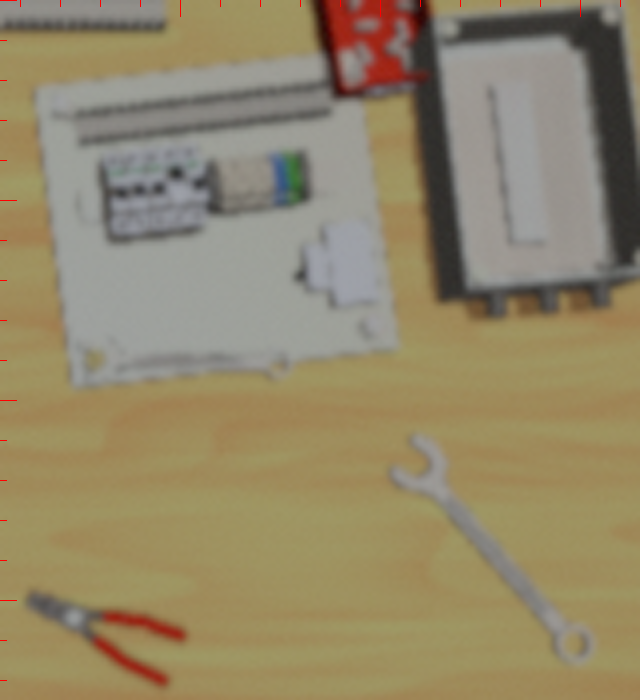

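View pics/t2.png

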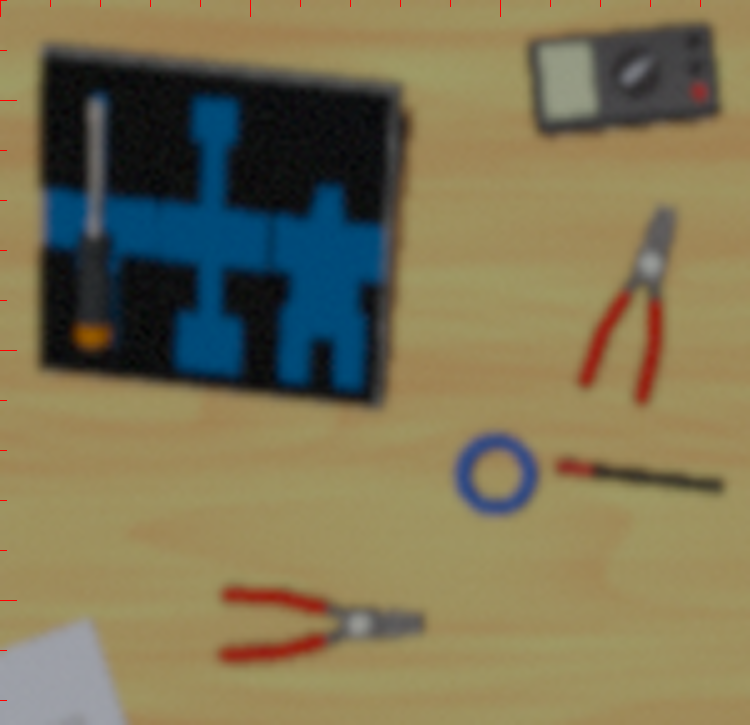

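View pics/s1.png

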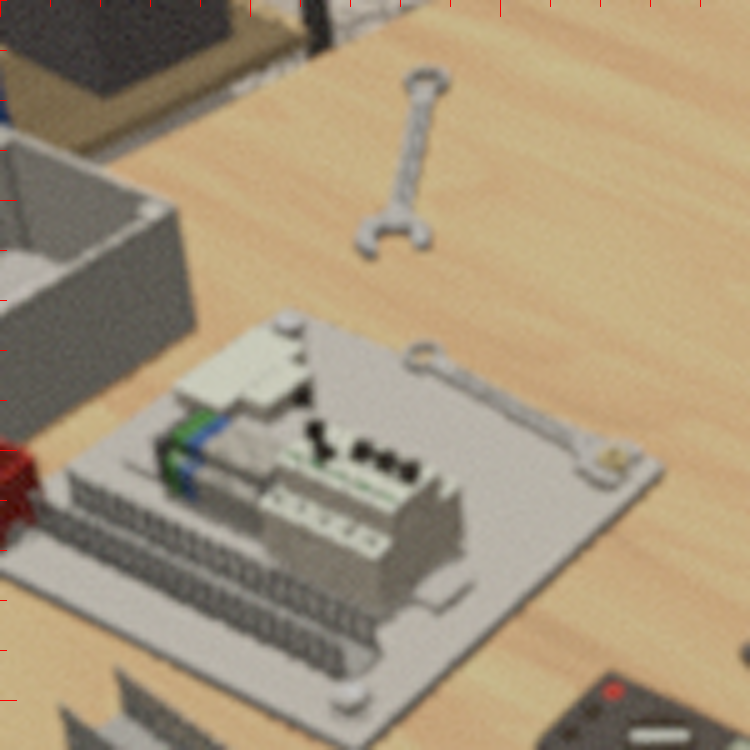

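View pics/s2.png

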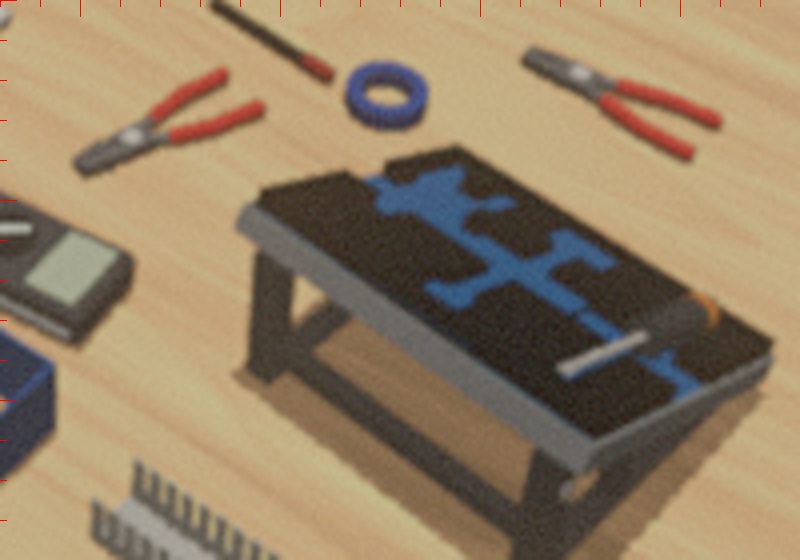

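Candidates: cutters at top-view pixels (230,182) → 534 mm from the base, (172,254) → 344 mm and (273,254) → 369 mm. I choose (230,182), the farthest. Spanners are the one on the plate at (302,191), with its jaw round the yellow bolt at (279,190), and a larger loose one at (378,237). I choose the one on the plate. The crops show both choices clearly. The tray order from the left is driver, spanner, cutters.

Run:
```python
from h import *
from station import env
s=env.read_state(); T=R.from_rotvec(s["orientation"]).as_matrix(); print(T.round(3))
print("yaw of tool x",np.arctan2(T[1,0],T[0,0]))
pt,dt,mt=load("top0"); ps,ds,ms=load("scene0")
for nm,u,v,z in [("bolt",279,189.5,22),("ring",324.5,191.5,16),("cutmid",230,182.5,14),("cuttip",233.5,172.5,10),("end1",217,207,10),("end2",228.5,210,10)]:
    print(nm,onz(mt,u,v,z).round(1))
for nm,u,v,z in [("bolt",222.5,201.5,22),("ring",184.5,181,16),("cutmid",263,233,14)]:
    print("scene",nm,onz(ms,u,v,z).round(1))
# wrist camera in tool
pw,dw,mw=load("wrist0"); Rm,t=RT(mw); c=-Rm.T@t
print("cam in tool", (T.T@(c-s["eef_pos"])).round(1)); print((T.T@Rm.T).round(3))
```

```text
[[-0.937  0.348 -0.001]
 [ 0.348  0.937 -0.001]
 [ 0.    -0.002 -1.   ]]
yaw of tool x 2.785843911334799
bolt [ 529.4 -244.6   22. ]
ring [ 520.7 -420.4   16. ]
cutmid [559.4 -56.9  14. ]
cuttip [598.9 -70.5  10. ]
end1 [465.7  -6.5  10. ]
end2 [453.7 -50.4  10. ]
scene bolt [ 531.  -239.8   22. ]
scene ring [ 524.9 -417.5   16. ]
scene cutmid [558.  -55.2  14. ]
cam in tool [  77.     2.  -161.7]
[[ 0.001 -0.96  -0.279]
 [ 1.     0.001 -0.001]
 [ 0.001 -0.279  0.96 ]]
```

```bash
cat >> h.py <<'E'
def shift(cmd,psi,target,tpsi):
    T=np.array([[np.cos(psi),np.sin(psi),0],[np.sin(psi),-np.cos(psi),0],[0,0,-1]])
    d=T.T@(np.array(target,float)-np.array(cmd,float))
    tu=-(tpsi-psi); tu=(tu+np.pi)%(2*np.pi)-np.pi
    print("shift m",(d/1000).round(4),"turn",round(tu,4))
def pose():
    from station import env
    s=env.read_state(); T=R.from_rotvec(s["orientation"]).as_matrix()
    psi=np.arctan2(T[1,0],T[0,0]); print("t",round(s["clock"],2),"tcp",s["eef_pos"].round(1),"psi",round(psi,4),"F",s["wrist_force"].round(1),"w",round(s["gripper_width"],1),"q6",round(s["q"][5],2),"tilt",T[:2,2].round(4)); return s,psi
E
python3 - <<'E'
from h import *
pt,dt,mt=load("top0")
a=[onz(mt,u,v,z) for u,v,z in[(109,139,150),(180,147,150),(176,211,45),(108,203,45)]]
print(np.round(a,1)); c=np.mean(a,0); print(c)
d=(a[0]-a[3]+a[1]-a[2]); y=np.arctan2(d[1],d[0]); print("yaw",y)
shift([217.67,585.85,222.55],2.7857,[c[0]+77*np.cos(y),c[1]+77*np.sin(y),240],np.pi+y)
E
```

```text
[[700.6 366.5 150. ]
 [669.7 115.  150. ]
 [449.5 144.2  45. ]
 [482.2 397.4  45. ]]
[575.49755027 255.77397268  97.5       ]
yaw -0.1362067216274503
shift m [-0.5256 -0.1679 -0.0174] turn -0.2197
```

```bash
python3 -m handwheel '[[[-0.054,-0.017,-0.002,-0.02,1],[-0.11,-0.035,-0.004,-0.05,1],[-0.165,-0.053,-0.006,-0.08,1],[-0.22,-0.071,-0.008,-0.11,1],[-0.275,-0.088,-0.01,-0.14,1],[-0.33,-0.106,-0.012,-0.17,1],[-0.385,-0.124,-0.014,-0.2,1],[-0.44,-0.141,-0.016,-0.22,1],[-0.495,-0.158,-0.017,-0.22,1],[-0.5256,-0.1679,-0.0174,-0.22,1]]]'
python3 - <<'E'
from h import *
pose()
p,d,m=snap("wrist","1"); cv2.imwrite("pics/wrist1b.png",cv2.resize(p[:,:,::-1],(800,600),interpolation=cv2.INTER_CUBIC)); pose()
E
```

```text
clock: 1.4
eef_pos: [654.1, 242.8, 239.4]
orientation: [0.217, 3.134, -0.001]
wrist_force: [0.0, 0.3, -0.7]
gripper_width: 87.0
t 1.4 tcp [654.1 242.8 239.4] psi 3.0033 F [ 0.   0.3 -0.7] w 87.0 q6 -1.24 tilt [ 0.0003 -0.0004]
t 1.45 tcp [657.3 240.1 239.3] psi 3.0011 F [ 2.3 -0.9 -0.7] w 86.9 q6 -1.24 tilt [ 0.0039 -0.0024]
```

View pics/wrist1b.png

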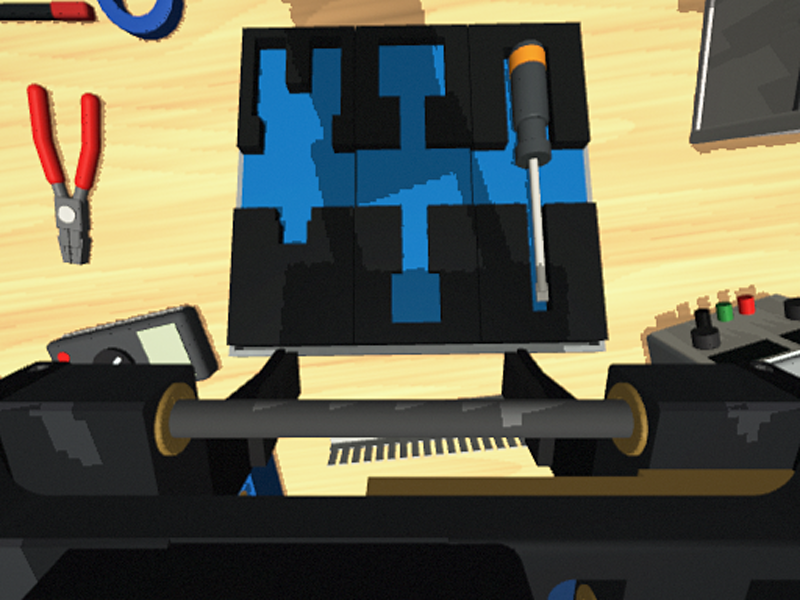

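Run:
```python
from h import *
p,d,m=load("wrist1")
k=1/1.5625
def P(u,v): return bydepth(m,d,u*k,v*k)
# plane fit from foam black pixels
hsv=cv2.cvtColor(p,cv2.COLOR_RGB2HSV)
blk=(p.max(2)<45)
pts=[]
for u in range(245,600,3):
    for v in range(40,340,3):
        x,y=int(u*k),int(v*k)
        if blk[y-1:y+2,x-1:x+2].all() and d[y,x]>0: pts.append(onto(m,x,y,d[y,x]))
pts=np.array(pts); 
for _ in range(4):
    c=pts.mean(0); n=np.linalg.svd(pts-c)[2][2]; n*=np.sign(n[2]); r=(pts-c)@n; pts=pts[abs(r)<max(1.5,2*r.std())] if _<3 else pts
print("plane",c.round(1),n.round(4),r.std(),len(pts),"slope deg",np.degrees(np.arccos(n[2])),"yaw",np.arctan2(-n[1],-n[0]))
import pickle; 
corn=[onplane(m,u*k,v*k,c,n) for u,v in[(243,28),(580,22),(606,343),(229,345)]]
print(np.round(corn,1))
for i in range(4): print(np.linalg.norm(corn[i]-corn[(i+1)%4]))
print("center",np.mean(corn,0))
# zoomed crop of tray
crop(p,"tray1",140,5,400,230,3)
pickle.dump((c,n,np.array(corn)),open("plane.pkl","wb"))
```

```text
plane [599.  268.4 109.7] [-0.4184  0.0517  0.9068] 0.6089861322101979 6057 slope deg 24.934443023425242 yaw -0.1229270707497004
[[450.8 154.5  47.8]
 [481.3 403.1  47.7]
 [694.9 375.  147.9]
 [662.8 129.7 147. ]]
250.45624334980351
237.6425784134339
247.45259524024107
235.41498854381604
center [572.44059291 265.58478088  97.58724626]
```

View pics/tray1.png

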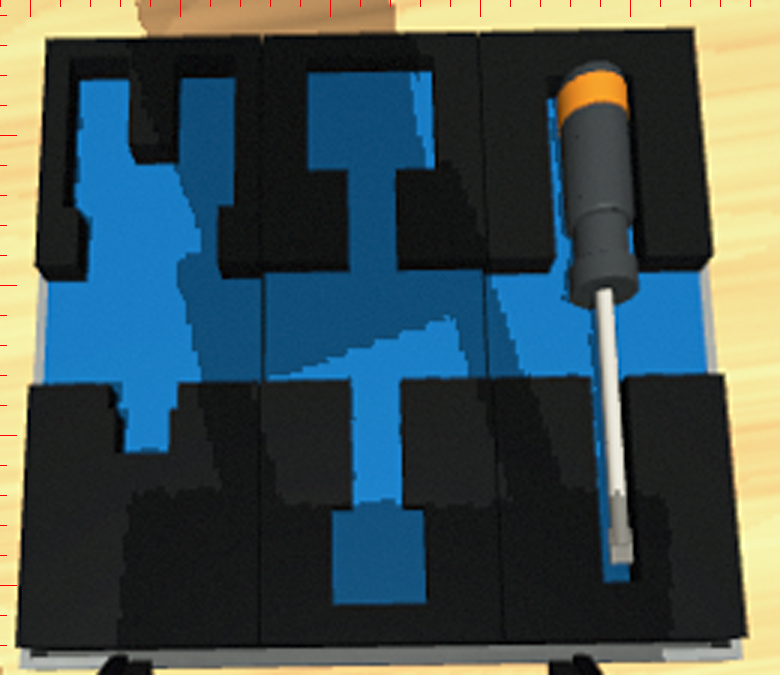

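Run:
```python
from h import *
p,d,m=load("wrist1"); c,n,corn=pickle.load(open("plane.pkl","rb"))
def px(x,y): return 140+x/3,5+y/3
yaw=-0.124
hx=np.array([np.cos(yaw),np.sin(yaw),0]); ex=hx-n*(hx@n); ex/=np.linalg.norm(ex); ey=np.cross(n,ex)
O=corn.mean(0)
def st(x,y,depth):
    q=onplane(m,*px(x,y),c-depth*n,n); return np.round([(q-O)@ex,(q-O)@ey],1)
print("ex",ex,"ey",ey)
for nm,x,y,dp in [("headlow",370,72,8),("ringtop",380,603,0),("chlow",300,270,8),("chlow",440,268,8),("chup",300,379,0),("chup",440,377,0),
 ("shaftL",352,440,4),("shaftR",402,440,4),("shaftL",348,220,4),("shaftR",396,220,4),("ringL",332,560,4),("ringR",427,560,4),("headL",307,120,8),("headR",433,120,8),
 ("divL",262,100,0),("divR",479,100,0),("divL",260,560,0),("divR",503,560,0),("edgeL0",45,40,0),("edgeL1",17,648,0),("edgeR0",694,30,0),("edgeR1",746,636,0),
 ("cut chlow",64,279,12),("cchlow2",240,276,12),("cchup",80,383,0),("cchup2",220,381,0),("tipend",147,452,0),("tipL",125,430,6),("tipR",170,430,6),("clow",105,79,12),("clow2",208,77,12),("tongL",130,120,0),("tongR",179,120,0),("tongend",155,163,0),("cL",78,100,12),("cR",235,100,0),("cutblkL",45,40,0)]:
    print(nm,st(x,y,dp))
```

```text
ex [ 0.89980237 -0.11236282  0.42158071] ey [1.23682458e-01 9.92321722e-01 4.98821196e-04]
headlow [-1.083e+02  1.000e-01]
ringtop [1.037e+02 1.000e-01]
chlow [-24.7 -27.7]
chlow [-24.7  25.4]
chup [ 22.1 -27.3]
chup [22.1 23.1]
shaftL [43.9 -8.8]
shaftR [44.1  9.2]
shaftL [-42.4  -9.3]
shaftR [-42.1   8.8]
ringL [ 87.7 -16.4]
ringR [88.2 17.1]
headL [-87.7 -24.8]
headR [-86.9  24.4]
divL [-90.1 -41.5]
divR [-88.7  41.2]
divL [ 88.1 -41.4]
divR [89.2 43.1]
edgeL0 [-117.5 -125.9]
edgeL1 [ 117.6 -124.6]
edgeR0 [-117.3  125.2]
edgeR1 [116.5 124.8]
cut chlow [ -24.6 -118.9]
cchlow2 [-24.8 -51.1]
cchup [  22.5 -106.7]
cchup2 [ 22.4 -56.2]
tipend [ 48.6 -81.8]
tipL [ 38.3 -91.7]
tipR [ 38.5 -75.2]
clow [-110.5 -106.1]
clow2 [-110.7  -64.7]
tongL [-82.5 -91.8]
tongR [-82.2 -73.1]
tongend [-64.3 -81.8]
cL [-101.3 -116.5]
cR [-90.3 -51.9]
cutblkL [-117.5 -125.9]
```

Run:
```python
from h import *
pose()
shift([651.8,245.3,240],3.0057,[523,-362,150],1.52)
```

```text
t 1.45 tcp [657.3 240.1 239.3] psi 3.0011 F [ 2.3 -0.9 -0.7] w 86.9 q6 -1.24 tilt [ 0.0039 -0.0024]
shift m [ 0.0453 -0.6192  0.09  ] turn 1.4857
```

```bash
python3 -m handwheel '[[[0.0045,-0.0619,0,0.15,1],[0.009,-0.1238,0,0.3,1],[0.0136,-0.1858,0,0.45,1],[0.0181,-0.2477,0,0.6,1],[0.0227,-0.3096,0,0.75,1],[0.0272,-0.3715,0.002,0.9,1],[0.0317,-0.433,0.015,1.05,1],[0.0362,-0.493,0.035,1.2,1],[0.041,-0.555,0.055,1.34,1],[0.0453,-0.6,0.075,1.4857,1]]]'
python3 - <<'E'
from h import *
pose()
p,d,m=snap("wrist","2"); cv2.imwrite("pics/wrist2b.png",cv2.resize(p[:,:,::-1],(800,600),interpolation=cv2.INTER_CUBIC)); pose()
E
```

```text
clock: 2.7
eef_pos: [525.1, -345.1, 164.3]
orientation: [2.283, 2.158, 0.0]
wrist_force: [1.1, 0.2, 0.8]
gripper_width: 86.9
t 2.7 tcp [ 525.1 -345.1  164.3] psi 1.5144 F [1.1 0.2 0.8] w 86.9 q6 -0.7 tilt [ 0.0004 -0.0004]
t 2.75 tcp [ 522.7 -350.9  161.3] psi 1.5075 F [ 0.6 -4.4 -0.8] w 87.0 q6 -0.7 tilt [-0.0028 -0.003 ]
```

View pics/wrist2b.png

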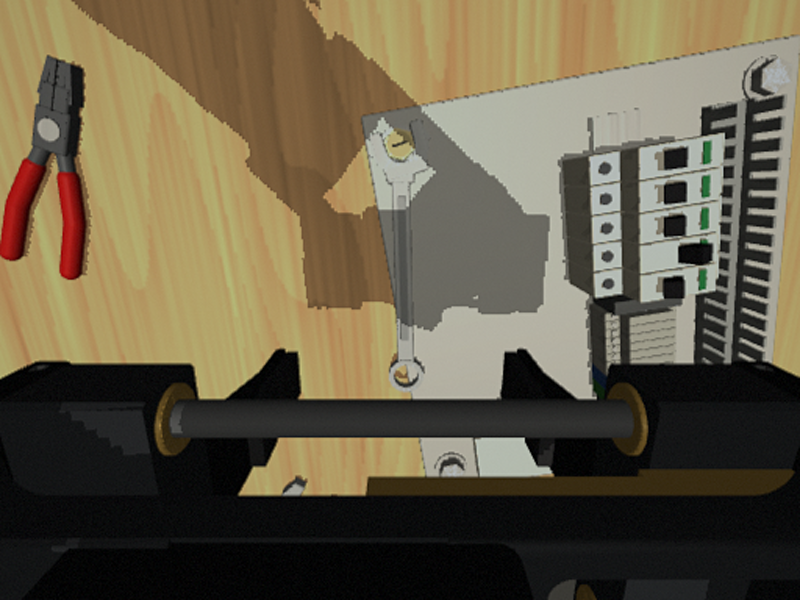

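Run:
```python
from h import *
p,d,m=load("wrist2"); crop(p,"sp2",225,70,295,255,4)
```

```text
(no output)
```

View pics/sp2.png

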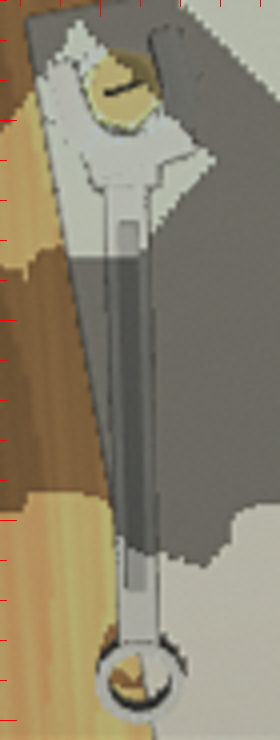

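Run:
```python
from h import *
p,d,m=load("wrist2")
def px(x,y): return 225+x/4,70+y/4
b=onz(m,*px(121,92),23.6); r=onz(m,*px(141,681),20); s1=onz(m,*px(129.5,220),19.5); s2=onz(m,*px(137.5,600),19.5)
print("bolt",b.round(1),"ring",r.round(1),"s",s1.round(1),s2.round(1),np.linalg.norm((b-r)[:2]))
a=np.arctan2(*(s1-s2)[[1,0]]); print("shaft yaw",a,"b-r",np.arctan2(*(b-r)[[1,0]]))
print("depth z at bolt,ring,plate",[bydepth(m,d,*px(*q))[2].round(1) for q in[(110,105),(141,655),(120,170),(190,400),(129,300)]])
u=np.array([np.cos(a),np.sin(a)]); mid=r[:2]+88*u; print("mid",mid, "bolt-88",b[:2]-88*u)
print("cut in w2:",[onz(m,x/1.5625,y/1.5625,14).round(1) for x,y in[(48,130),(60,62),(12,255),(70,275)]])
shift([0,0,0],0,[0,0,0],0)
# cmd
psi=3.0057; T=np.array([[np.cos(psi),np.sin(psi),0],[np.sin(psi),-np.cos(psi),0],[0,0,-1]])
print("cmd",np.array([651.8,245.3,240])+T@np.array([45.3,-600,75]), psi-1.4857)
```

```text
bolt [ 530.  -240.3   23.6] ring [ 526.5 -414.6   20. ] s [ 530.5 -273.5   19.5] [ 526.8 -387.3   19.5] 174.36998977254
shaft yaw 1.538164019273182 b-r 1.550374529539727
depth z at bolt,ring,plate [np.float64(23.5), np.float64(11.4), np.float64(20.3), np.float64(11.3), np.float64(18.8)]
mid [ 529.33254362 -326.67731656] bolt-88 [ 527.15097781 -328.24998598]
cut in w2: [array([ 285.5, -215.8,   14. ]), array([ 306. , -174.6,   14. ]), array([ 232.3, -301. ,   14. ]), array([ 272. , -318.7,   14. ])]
shift m [0. 0. 0.] turn 0.0
cmd [ 525.6327567  -343.03146841  165.        ] 1.52
```

Run:
```python
from h import *
shift([525.63,-343.03,165],1.52,[528.3,-327.5,14.6],1.545)
```

```text
shift m [0.0156 0.0019 0.1504] turn -0.025
```

```bash
python3 -m handwheel '[[[0.008,0.001,0.02,-0.02,1],[0.0156,0.0019,0.05,-0.025,1],[0.0156,0.0019,0.08,-0.025,1],[0.0156,0.0019,0.11,-0.025,1],[0.0156,0.0019,0.135,-0.025,0.7],[0.0156,0.0019,0.146,-0.025,0.5],[0.0156,0.0019,0.1504,-0.025,0.4],[0.0156,0.0019,0.1504,-0.025,0.1],[0.0156,0.0019,0.1504,-0.025,0],[0.0156,0.0019,0.1504,-0.025,0]]]' 30
python3 - <<'E'
from h import *
pose()
p,d,m=snap("wrist","3"); cv2.imwrite("pics/wrist3b.png",cv2.resize(p[:,:,::-1],(800,600),interpolation=cv2.INTER_CUBIC)); pose()
E
```

```text
clock: 4.0
eef_pos: [528.9, -327.8, 15.4]
orientation: [2.249, 2.192, 0.0]
wrist_force: [0.4, 0.2, 0.2]
gripper_width: 34.6
t 4.0 tcp [ 528.9 -327.8   15.4] psi 1.5451 F [0.4 0.2 0.2] w 34.6 q6 -0.71 tilt [ 0.0011 -0.001 ]
t 4.05 tcp [ 528.7 -327.8   15.2] psi 1.545 F [-0.1 -0.7  0.3] w 31.0 q6 -0.71 tilt [ 0.0009 -0.0008]
```

View pics/wrist3b.png

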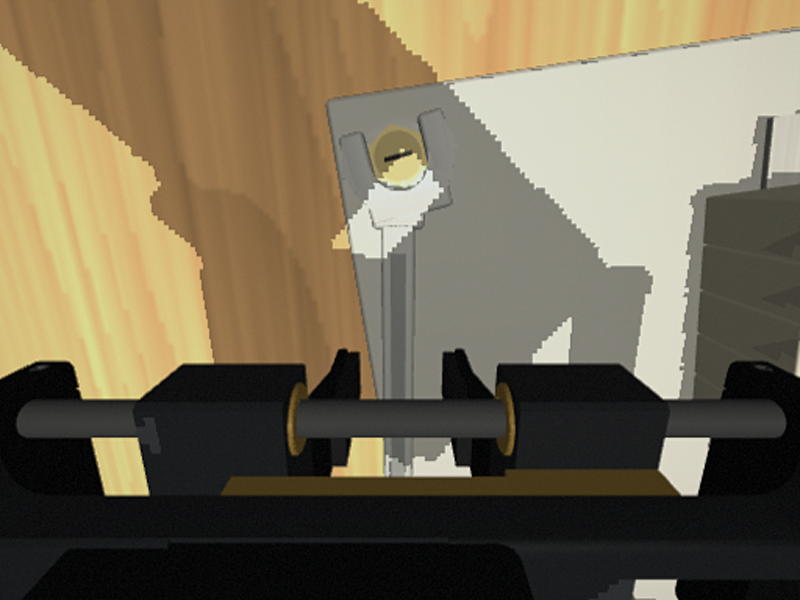

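Run:
```python
from h import *
p,d,m=load("wrist3")
b=onz(m,398.5/1.5625,156.5/1.5625,23.6); print(b)
L=np.hypot(*(b[:2]-[528.7,-327.8])); print(L)
for L in(88,):
  for th in np.array([1,2,3,4,5,6,7])*0.92/7: print(round(L*(1-np.cos(th))/1000,4),round(-L*np.sin(th)/1000,4),round(th,3))
```

```text
[ 530.72577772 -239.38766724   23.6       ]
88.43553787666585
0.0008 -0.0115 0.131
0.003 -0.0229 0.263
0.0068 -0.0338 0.394
0.0119 -0.0442 0.526
0.0183 -0.0538 0.657
0.026 -0.0624 0.789
0.0347 -0.07 0.92
```

```bash
python3 -m handwheel '[[[0,0,0,0,0],[0,0,0,0,0],[0,0,0,0,0],[0.0008,-0.0115,0,0.131,0],[0.003,-0.0229,0,0.263,0],[0.0068,-0.0338,0,0.394,0],[0.0119,-0.0442,0,0.526,0],[0.0183,-0.0538,0,0.657,0],[0.026,-0.0624,0,0.789,0],[0.0347,-0.07,0,0.92,0]]]' 30
python3 - <<'E'
from h import *
pose()
p,d,m=snap("wrist","4"); cv2.imwrite("pics/wrist4b.png",cv2.resize(p[:,:,::-1],(800,600),interpolation=cv2.INTER_CUBIC)); pose()
E
```

```text
clock: 5.3
eef_pos: [459.7, -291.4, 14.5]
orientation: [2.99, 0.958, 0.001]
wrist_force: [2.1, 0.3, -1.0]
gripper_width: 12.2
t 5.3 tcp [ 459.7 -291.4   14.5] psi 0.6203 F [ 2.1  0.3 -1. ] w 12.2 q6 0.18 tilt [ 0.0013 -0.0011]
t 5.35 tcp [ 458.5 -289.7   14.4] psi 0.6172 F [ 1.2  0.  -1.4] w 12.3 q6 0.18 tilt [-0.0003  0.001 ]
```

View pics/wrist4b.png

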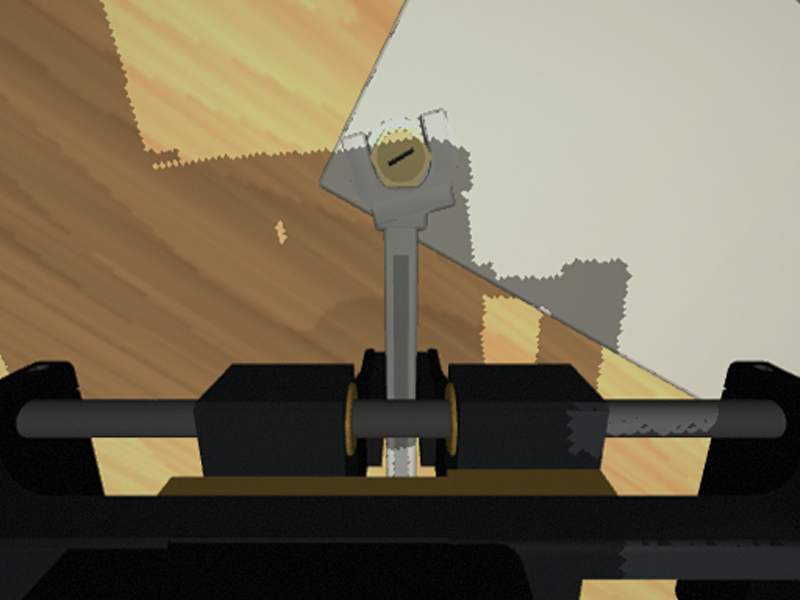

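Run:
```python
from h import *
for n,psi in(("wrist2",1.5075),("wrist3",1.545),("wrist4",0.617)):
    p,d,m=load(n); cx,cy=(255.3,93) if n=="wrist2" else (255.5,100.5)
    g=p.max(2).astype(int); ys,xs=np.mgrid[0:384,0:512]
    M=(np.hypot(xs-cx,ys-cy)<10)&(g<90)
    q=np.array([onz(m,x,y,23.6)[:2] for x,y in zip(xs[M],ys[M])]); q0=q.mean(0)
    v=np.linalg.svd(q-q0)[2][0]; print(n,M.sum(),q0.round(1),"ang",np.arctan(v[1]/v[0]))
```

```text
wrist2 13 [ 532.8 -238.8] ang 0.09664704290393766
wrist3 51 [ 529.9 -239.1] ang 0.25685773632670156
wrist4 67 [ 530.3 -239. ] ang -0.43559333701486724
```

```bash
python3 -m handwheel '[[[0.0002,-0.0044,0,0.05,0],[0.0004,-0.0088,0,0.1,0],[0.0004,-0.0088,0,0.1,0],[0.0001,-0.004,0,0.05,0],[0,0.0026,0,-0.03,0],[0,0.0026,0,-0.03,0],[0,0.0026,-0.008,-0.03,0],[0,0.0026,-0.02,-0.03,0],[0,0.0026,-0.05,-0.03,0],[0,0.0026,-0.08,-0.03,0]]]' 30
python3 - <<'E'
from h import *
pose()
p,d,m=snap("wrist","5"); cv2.imwrite("pics/wrist5b.png",cv2.resize(p[:,:,::-1],(800,600),interpolation=cv2.INTER_CUBIC)); pose()
E
```

```text
clock: 6.6
eef_pos: [460.2, -292.3, 95.9]
orientation: [-2.973, -1.011, 0.001]
wrist_force: [0.2, 0.2, -0.7]
gripper_width: 12.0
t 6.6 tcp [ 460.2 -292.3   95.9] psi 0.6554 F [ 0.2  0.2 -0.7] w 12.0 q6 0.14 tilt [-0.0012  0.001 ]
t 6.65 tcp [ 462.1 -294.    99.6] psi 0.6556 F [-0.3 -0.8  0.7] w 12.6 q6 0.14 tilt [ 0.004 -0.004]
```

View pics/wrist5b.png

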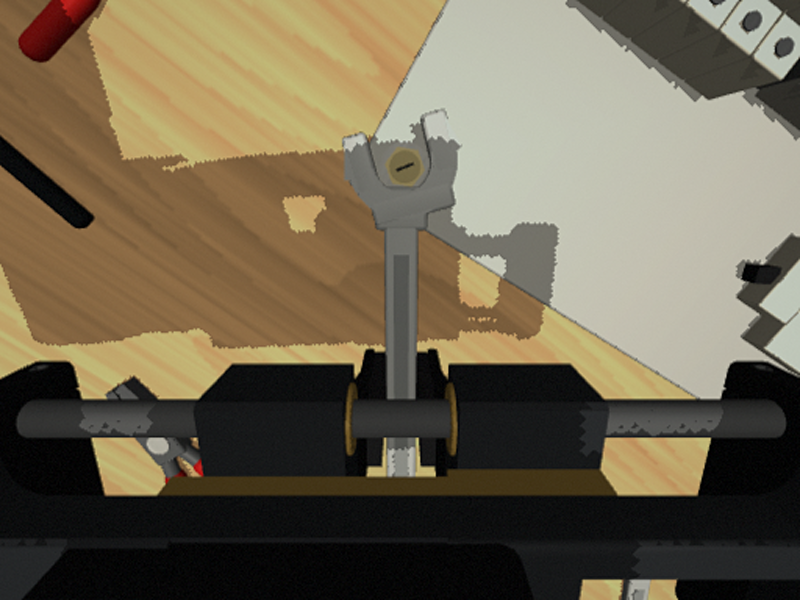

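Run:
```python
from h import *
ims=[]
for n,cx,cy in(("wrist3",255,100),("wrist5",259,107)):
    p,d,m=load(n); ims.append(cv2.resize(p[cy-18:cy+18,cx-18:cx+18,::-1],(396,396),interpolation=cv2.INTER_CUBIC))
cv2.imwrite("pics/bolt.png",np.hstack(ims))
```

```text
(no output)
```

View pics/bolt.png

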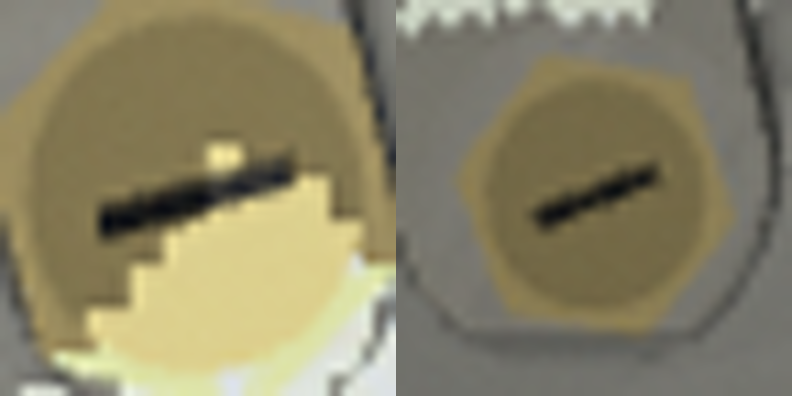

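```bash
cat >> h.py <<'E'
def adv(cmd,psi,x,y,z,tu):
    T=np.array([[np.cos(psi),np.sin(psi),0],[np.sin(psi),-np.cos(psi),0],[0,0,-1]])
    return np.array(cmd,float)+T@np.array([x,y,z])*1000, psi-tu
c0,n0,corn0=pickle.load(open("plane.pkl","rb"))
hx=np.array([np.cos(-.124),np.sin(-.124),0]); ex=hx-n0*(hx@n0); ex/=np.linalg.norm(ex); ey=np.cross(n0,ex); O=corn0.mean(0)
SP=O-0.9*ex+0.1*ey-4*n0; CU=O-1.1*ex-82.8*ey-5*n0
E
python3 - <<'E'
from h import *
c,ps=adv([528.3,-327.5,14.6],1.545,.0347,-.07,0,.92); c,ps=adv(c,ps,0,.0026,-.08,-.03); print("cmd",c,ps)
print("SP",SP,"CU",CU, "yaw ex",np.arctan2(ex[1],ex[0]))
shift(c,ps,[SP[0],SP[1],175],np.pi-.124)
p,d,m=load("wrist5"); crop(p,"jaw5",205,60,305,150,6)
E
```

```text
cmd [ 460.73957565 -293.11450643   94.6       ] 0.6549999999999999
SP [573.31673799 265.5783664   93.58071052] CU [563.30190148 183.28567488  92.54825135] yaw ex -0.1242319094994383
shift m [ 0.4296 -0.3745 -0.0804] turn -2.3626
```

View pics/jaw5.png

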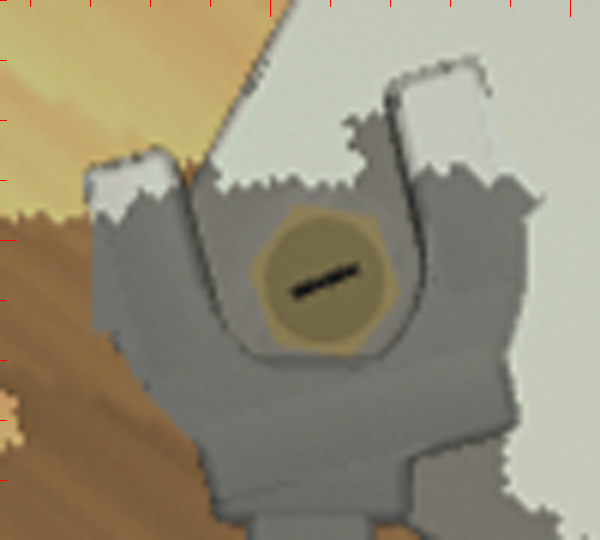

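```bash
python3 -m handwheel '[[[0.03,-0.026,-0.05,-0.18,0],[0.075,-0.066,-0.09,-0.36,0],[0.12,-0.105,-0.11,-0.54,0],[0.165,-0.144,-0.11,-0.72,0],[0.21,-0.183,-0.11,-0.9,0],[0.255,-0.222,-0.11,-1.08,0],[0.3,-0.261,-0.11,-1.26,0],[0.345,-0.3,-0.11,-1.44,0],[0.39,-0.34,-0.11,-1.62,0],[0.4296,-0.3745,-0.11,-1.8,0]]]'
python3 - <<'E'
from h import *
pose()
c,ps=adv([460.74,-293.11,94.6],.655,.4296,-.3745,-.11,-1.8);print(c,ps)
a=np.pi-.124
shift(c,ps,[SP[0],SP[1],175],a)
E
```

```text
clock: 7.9
eef_pos: [572.5, 267.8, 204.5]
orientation: [-1.046, -2.961, 0.001]
wrist_force: [0.9, -0.4, -1.8]
gripper_width: 12.5
t 7.9 tcp [572.5 267.8 204.5] psi 2.4622 F [ 0.9 -0.4 -1.8] w 12.5 q6 -0.63 tilt [-0.001  -0.0004]
[573.30325329 265.58126001 204.6       ] 2.455
shift m [-0.      0.      0.0296] turn -0.5626
```

```bash
python3 -m handwheel '[[[0,0,0,-0.15,0],[0,0,0,-0.3,0],[0,0,0,-0.45,0],[0,0,0.01,-0.5626,0],[0,0,0.02,-0.5626,0],[0,0,0.03,-0.5626,0],[0,0,0.03,-0.5626,0],[0,0,0.03,-0.5626,0],[0,0,0.03,-0.5626,0],[0,0,0.03,-0.5626,0]]]' 12
python3 - <<'E'
from h import *
pose()
p,d,m=snap("wrist","6"); cv2.imwrite("pics/wrist6b.png",cv2.resize(p[:,:,::-1],(800,600),interpolation=cv2.INTER_CUBIC)); pose()
p,d,m=snap("scene","6"); crop(p,"s6",260,150,430,340,4)
E
```

```text
clock: 9.15
eef_pos: [573.6, 265.7, 175.0]
orientation: [0.195, 3.135, 0.0]
wrist_force: [0.1, -0.1, -1.6]
gripper_width: 12.6
t 9.15 tcp [573.6 265.7 175. ] psi 3.0176 F [ 0.1 -0.1 -1.6] w 12.6 q6 -1.19 tilt [0.0008 0.0002]
t 9.2 tcp [573.6 265.6 174.9] psi 3.0176 F [ 0.3  0.3 -1.8] w 12.9 q6 -1.19 tilt [0.0006 0.0001]
```

View pics/wrist6b.png

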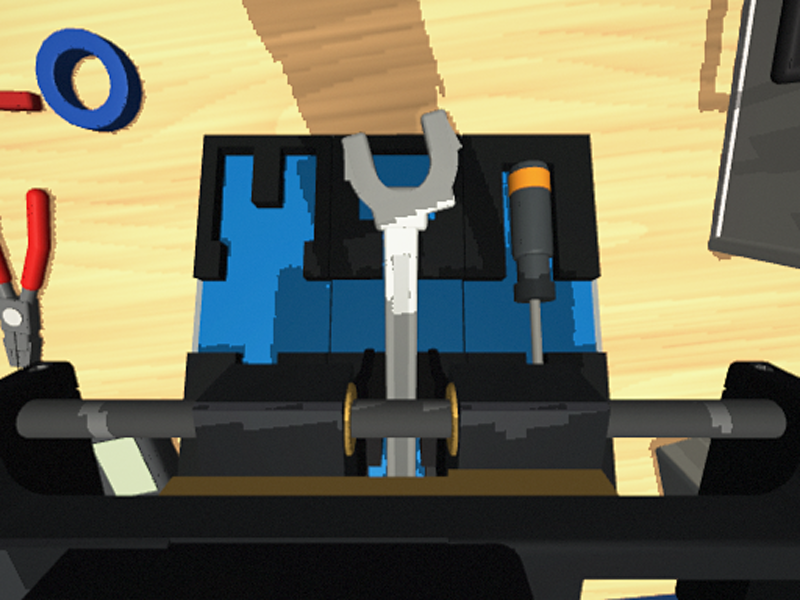

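View pics/s6.png

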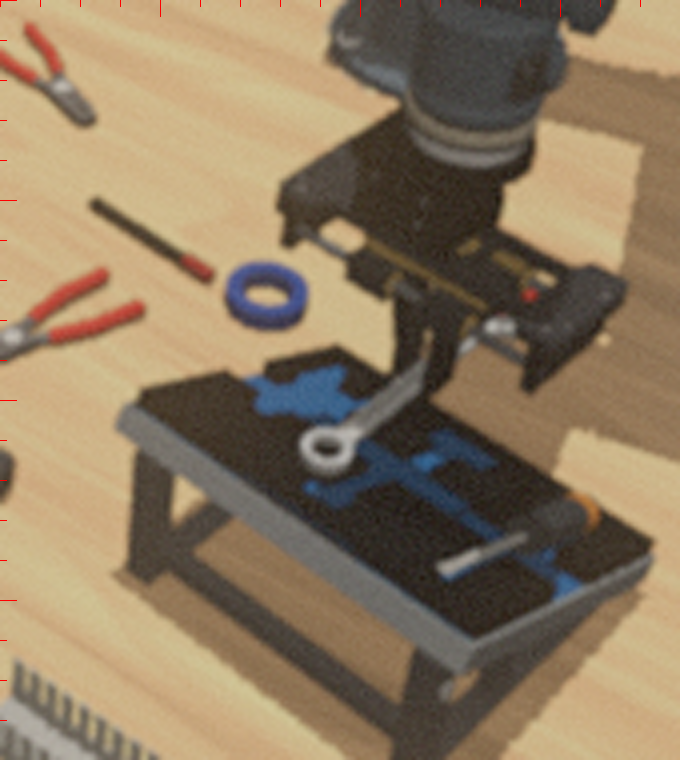

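```bash
python3 -m handwheel '[[[0,0,0.02,0,0],[0,0,0.03,0,0],[0,0,0.035,0,0],[0,0,0.04,0,0],[0,0,0.045,0,0],[0,0,0.05,0,0],[0,0,0.055,0,0],[0,0,0.06,0,0],[0,0,0.064,0,0],[0,0,0.067,0,0]]]' 10
python3 - <<'E'
from h import *
pose()
p,d,m=snap("wrist","7"); cv2.imwrite("pics/wrist7b.png",cv2.resize(p[:,:,::-1],(800,600),interpolation=cv2.INTER_CUBIC)); pose()
p,d,m=snap("scene","7"); crop(p,"s7",260,150,430,340,4)
E
```

```text
clock: 10.5
eef_pos: [573.4, 265.6, 107.3]
orientation: [-0.195, -3.135, 0.0]
wrist_force: [0.2, 0.3, -0.7]
gripper_width: 13.1
t 10.5 tcp [573.4 265.6 107.3] psi 3.0177 F [ 0.2  0.3 -0.7] w 13.1 q6 -1.19 tilt [-0.0001 -0.    ]
t 10.55 tcp [573.2 265.5 106.9] psi 3.0177 F [-0.4 -0.5 -0.8] w 13.0 q6 -1.19 tilt [-0.0007 -0.0002]
```

View pics/wrist7b.png

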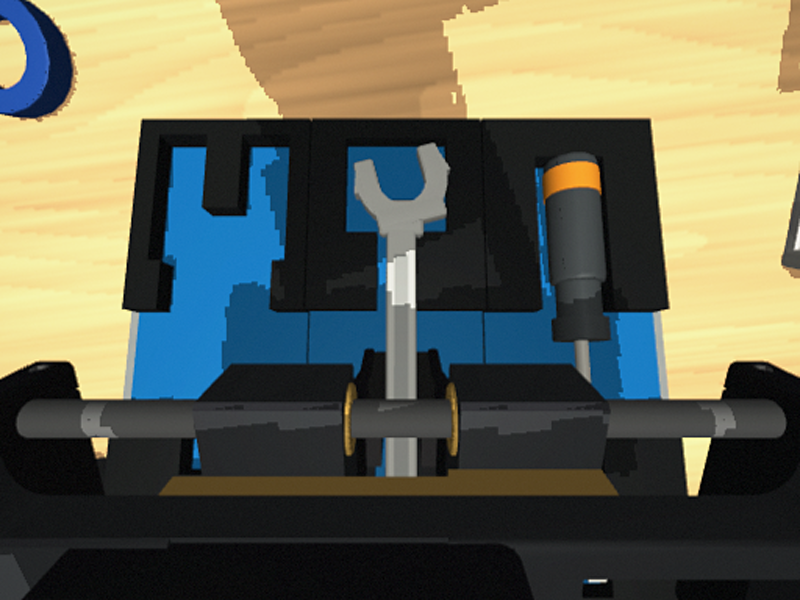

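View pics/s7.png

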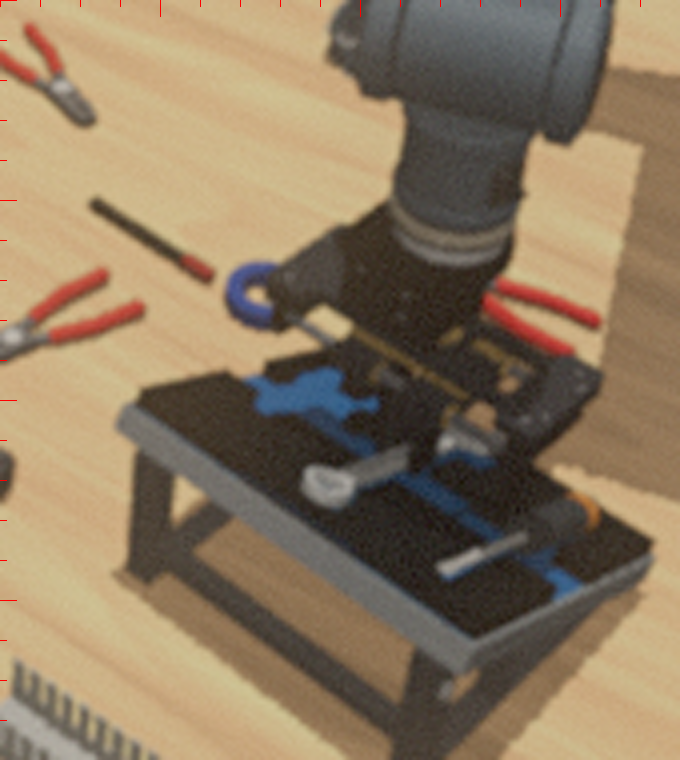

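```bash
python3 -m handwheel '[[[0,0,0.0015,0,0],[0,0,0.003,0,0],[0,0,0.0045,0,0],[0,0,0.006,0,0],[0,0,0.0075,0,0],[0,0,0.009,0,0],[0,0,0.01,0,0],[0,0,0.011,0,0],[0,0,0.011,0,0],[0,0,0.011,0,0]]]' 6
python3 - <<'E'
from h import *
pose()
p,d,m=snap("wrist","8"); crop(p,"w8",190,60,320,235,4)
p,d,m=snap("scene","8"); crop(p,"s8",300,220,400,320,6)
E
```

```text
clock: 11.85
eef_pos: [573.5, 265.5, 97.8]
orientation: [0.194, 3.135, -0.0]
wrist_force: [-2.4, -2.2, 5.5]
gripper_width: 12.7
t 11.85 tcp [573.5 265.5  97.8] psi 3.0179 F [-2.4 -2.2  5.5] w 12.7 q6 -1.19 tilt [ 0.0006 -0.0002]
```

View pics/w8.png

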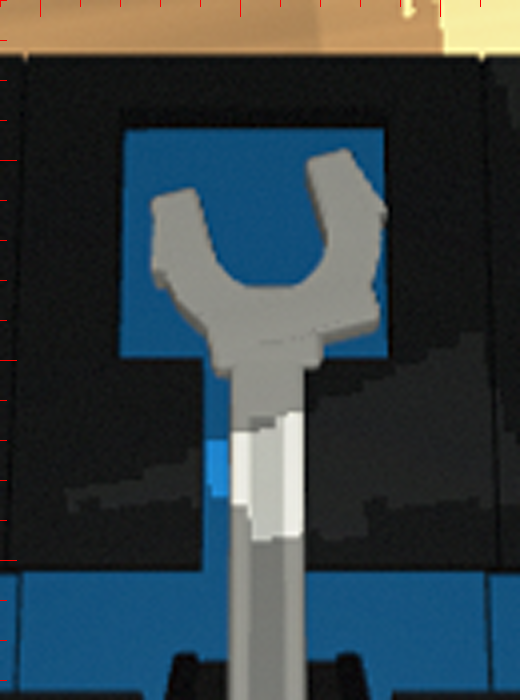

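View pics/s8.png

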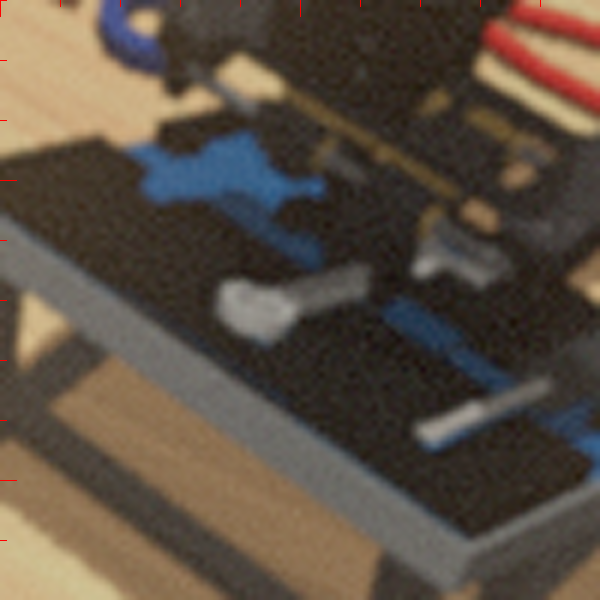

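Run:
```python
from h import *
p,d,m=load("scene8")
for nm,P in [("ring top home",SP+88*ex+4*n0),("ring tip",SP+102*ex+4*n0),("tray corner TL",corn0[3]),("TR",corn0[2])]:
    u,v=proj(m,P); print(nm,round(u,1),round(v,1),"crop",round((u-300)*6),round((v-220)*6))
pw,dw,mw=load("wrist8")
def px(x,y): return 190+x/4,60+y/4
def st(q): return np.round([(q-O)@ex,(q-O)@ey,(q-O)@n0],1)
for nm,x,y in [("prongR",330,165),("prongL",175,205),("throat",265,300),("neck",268,340),("shaft",268,480),("shaft",268,640),("foam L",60,300),("foamR",440,300),("floor",140,300),("floor chan",100,620)]:
    u,v=px(x,y); print(nm,st(bydepth(mw,dw,u,v)))
for nm,x,y,z in [("pocket floor low",254,128,-8),("pocketL",120,250,-8),("pocketR",388,300,-4),("slotL",203,450,-8),("chlow",100,572,-8)]:
    print(nm,st(onplane(mw,*px(x,y),c0+z*n0,n0)))
```

```text
ring top home 342.8 272.7 crop 257 316
ring tip 339.6 273.8 crop 238 323
tray corner TL 296.1 247.7 crop -23 166
TR 380.8 306.3 crop 485 518
prongR [-96.6  13.7   0.3]
prongL [-88.8 -14.2   0.3]
throat [-71.1   2.    0.1]
neck [-63.7   2.5   0.2]
shaft [-38.    2.5   3.1]
shaft [-10.9   2.5   3.5]
foam L [-70.9 -34.2   0.7]
foamR [-71.2  32.9   0.1]
floor [-74.5 -21.2  -8.5]
floor chan [-15.1 -27.   -7.6]
pocket floor low [-108.6   -0.2   -8. ]
pocketL [-84.1 -25.1  -8. ]
pocketR [-72.8  24.2  -4. ]
slotL [-45.9  -9.2  -8. ]
chlow [-23.6 -27.3  -8. ]
```

Run:
```python
from h import *
def tool(q,tcp,psi):
    T=np.array([[np.cos(psi),np.sin(psi),0],[np.sin(psi),-np.cos(psi),0],[0,0,-1]]); return (T.T@(q-np.array(tcp))).round(1)
for n,tcp,psi,x,y in [("wrist3",[528.7,-327.8,15.2],1.545,435,109),("wrist5",[460.2,-292.3,95.9],.6554,440,110),("wrist6",[573.6,265.7,175],3.0176,440,110)]:
    p,d,m=load(n); z=20 if n=="wrist3" else tcp[2]+5.6
    print(n,tool(onz(m,x/1.5625,y/1.5625,z),tcp,psi))
p,d,m=load("wrist8")
print([np.round([(q-O)@ex,(q-O)@ey],1) for q in[onplane(m,190+340/4,60+150/4,c0+.3*n0,n0), onplane(m,190+175/4,60+190/4,c0+.3*n0,n0)]])
```

```text
wrist3 [104.2  12.4  -4.8]
wrist5 [103.3  12.3  -5.6]
wrist6 [101.7  15.6  -5.6]
[array([-99.5,  15.5]), array([-91.7, -14.2])]
```

```bash
python3 -m handwheel '[[[0,0,-0.002,0,0],[0.002,-0.0012,-0.001,0,0],[0.004,-0.0024,0,0,0],[0.0058,-0.0024,0.001,0,0],[0.0058,-0.0024,0.0022,0,0],[0.0058,-0.0024,0.0034,0,0],[0.0058,-0.0024,0.0046,0,0],[0.0058,-0.0024,0.0058,0,0],[0.0058,-0.0024,0.0065,0,0],[0.0058,-0.0024,0.0065,0,0]]]' 6
cat > st.py <<'E'
from h import *
import sys
def px(x,y): return 190+x/4,60+y/4
def st(q): return np.round([(q-O)@ex,(q-O)@ey,(q-O)@n0],1)
def show(t):
    pose()
    p,d,m=snap("wrist",t); crop(p,"w"+t,190,60,320,235,4)
    p2,d2,m2=snap("scene",t); crop(p2,"s"+t,300,220,400,320,6)
    a=cv2.imread(f"pics/w{t}.png"); b=cv2.resize(cv2.imread(f"pics/s{t}.png")[100:500,50:450],None,fx=.7,fy=.7); 
    im=np.zeros((max(a.shape[0],b.shape[0])*1,a.shape[1]+b.shape[1],3),np.uint8); im[:a.shape[0],:a.shape[1]]=a; im[:b.shape[0],a.shape[1]:]=b; cv2.imwrite(f"pics/c{t}.png",im[:600]); print(im.shape)
if __name__=="__main__": show(sys.argv[1])
E
python3 st.py 9
```

```text
clock: 13.2
eef_pos: [567.9, 264.0, 91.5]
orientation: [0.194, 3.134, 0.0]
wrist_force: [-0.8, 0.5, 5.9]
gripper_width: 13.0
t 13.2 tcp [567.9 264.   91.5] psi 3.0178 F [-0.8  0.5  5.9] w 13.0 q6 -1.19 tilt [0.0016 0.0002]
(700, 800, 3)
```

View pics/c9.png

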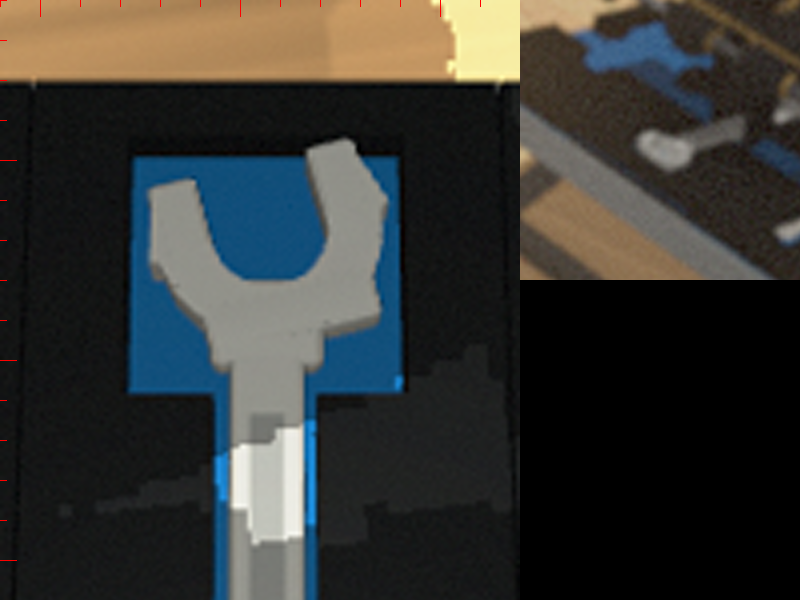

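Run:
```python
from st import *
mw=load("wrist9"); p,d,m=mw
for nm,x,y in [("prongR",335,165),("prongL",172,205),("throat",265,292),("neck",268,340),("shaft",255,395),("shaft",240,480),("shaft",240,560),("shaft",240,640),("foamL",60,300),("foamR",460,300),("floorhead",150,340)]:
    print(nm,st(bydepth(m,d,*px(x,y))))
print("tip",st(onplane(m,*px(345,140),c0,n0)),"pocket low",st(onplane(m,*px(254,155),c0-8*n0,n0)))
p,d,m=load("scene9"); crop(p,"s9z",325,255,365,290,16)
```

```text
prongR [-102.8   12.2   -1. ]
prongL [-94.7 -16.6   0. ]
throat [-78.8  -0.2  -0.1]
neck [-70.    0.3   0. ]
shaft [-60.3  -1.9  -0.4]
shaft [-45.6  -4.4  -1.3]
shaft [-31.8  -4.4  -0.6]
shaft [-18.4  -4.3  -1.1]
foamL [-77.1 -35.8   0.2]
foamR [-77.2  33.6   0.3]
floorhead [-72.9 -21.   -8.1]
tip [-107.1   14.     0. ] pocket low [-108.6   -2.3   -8. ]
```

View pics/s9z.png

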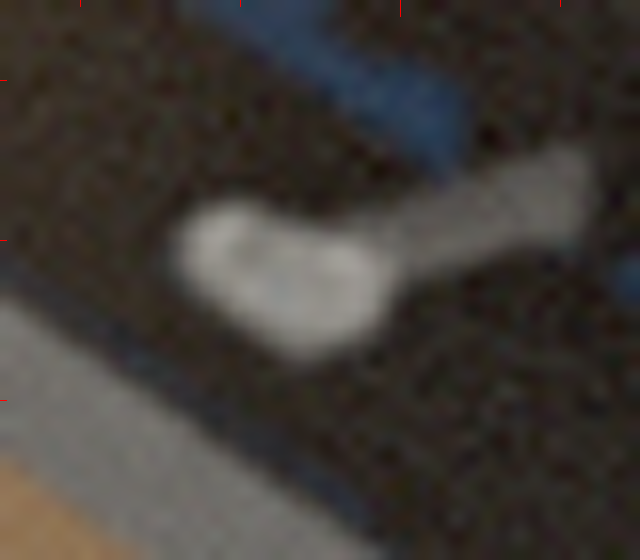

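```bash
python3 -m handwheel '[[[0,0,0,0,0.1],[0,0,0,0,0.2],[0,0,0,0,0.3],[0,0,0,0,0.4],[0,0,-0.002,0,0.4],[0,0,-0.01,0,0.4],[0,0,-0.03,0,0.5],[-0.02,0,-0.06,0,0.6],[-0.06,0,-0.1,0,0.8],[-0.1,0,-0.14,0,1]]]' 6
python3 - <<'E'
from h import *
pose()
p,d,m=snap("wrist","10"); cv2.imwrite("pics/wrist10b.png",cv2.resize(p[:,:,::-1],(800,600),interpolation=cv2.INTER_CUBIC)); pose()
E
```

```text
clock: 14.55
eef_pos: [667.5, 251.5, 231.7]
orientation: [0.194, 3.135, 0.0]
wrist_force: [0.5, 0.2, -0.4]
gripper_width: 64.6
t 14.55 tcp [667.5 251.5 231.7] psi 3.018 F [ 0.5  0.2 -0.4] w 64.6 q6 -1.24 tilt [0.0004 0.0001]
t 14.6 tcp [676.9 250.7 239. ] psi 3.0157 F [ 6.  -0.4  4.8] w 68.4 q6 -1.24 tilt [0.0199 0.0023]
```

View pics/wrist10b.png

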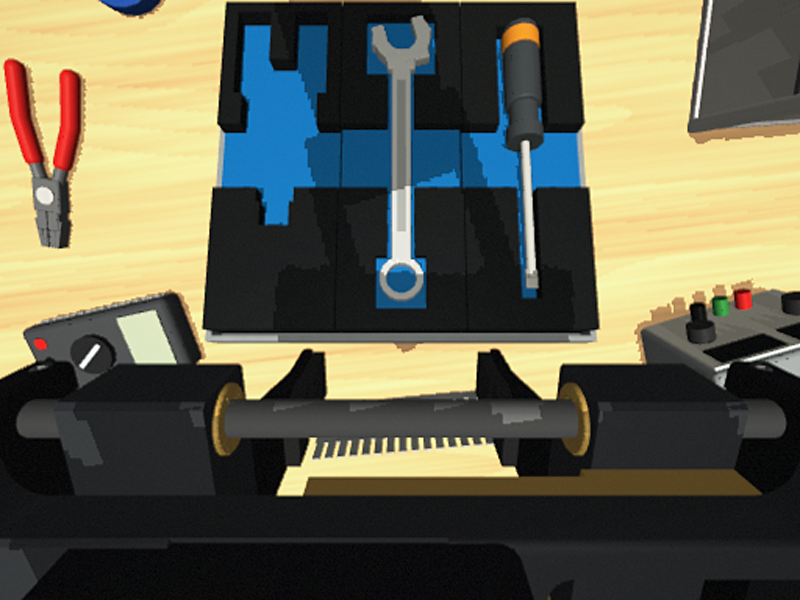

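Run:
```python
from h import *
a=3.0176
c,ps=[573.3,265.58,174.6],a
for mv in [(0,0,.067,0),(0,0,.011,0),(.0058,-.0024,.0065,0),(-.1,0,-.14,0)]: c,ps=adv(c,ps,*mv)
print(c,ps)
p,d,m=load("wrist10"); k=1/1.5625
mid=onz(m,44*k,196*k,13); tip=onz(m,57*k,243*k,10); print(mid,tip)
pt,dt,mt=load("top0")
y=np.arctan2(*(tip-mid)[[1,0]]); print(y)
def st(q): return np.round([(q-O)@ex,(q-O)@ey,(q-O)@n0],1)
for x,yv in [(400,262),(403,298),(381,280),(425,280),(381,268),(400,80),(383,40),(422,40),(395,150),(402,180)]: print(st(bydepth(m,d,x*k,yv*k)))
shift(c,ps,[mid[0],mid[1],100],np.pi-.33)
```

```text
[666.47998303 251.5482231  230.1       ] 3.0176
[561.68863572 -52.89053539  13.        ] [603.39254883 -58.63082073  10.        ]
-0.1367842976457643
[73.5 -0.5 -0.9]
[97.1  1.4 -1.6]
[ 85.8 -12.7   0.5]
[83.8 16.1 -8.2]
[ 77.8 -12.8   0.1]
[-56.3  -0.7  -0.1]
[-87.2 -12.8   0.2]
[-87.6  14.8  -0.2]
[-4.3 -4.  -0.5]
[16.9  0.7 -1.1]
shift m [ 0.0663 -0.3151  0.1301] turn 0.206
```

```bash
python3 -m handwheel '[[[0.01,-0.05,0,0.02,1],[0.02,-0.1,0,0.05,1],[0.03,-0.15,0,0.1,1],[0.045,-0.21,0.02,0.13,1],[0.055,-0.265,0.05,0.13,1],[0.0663,-0.3151,0.08,0.13,1],[0.0663,-0.3151,0.11,0.13,1],[0.0663,-0.3151,0.13,0.13,1],[0.0663,-0.3151,0.13,0.13,1],[0.0663,-0.3151,0.13,0.13,1]]]' 6
python3 - <<'E'
from h import *
pose()
p,d,m=snap("wrist","11"); cv2.imwrite("pics/wrist11b.png",cv2.resize(p[:,:,::-1],(800,600),interpolation=cv2.INTER_CUBIC)); pose()
E
```

```text
clock: 15.85
eef_pos: [562.5, -53.0, 100.8]
orientation: [0.397, 3.115, -0.0]
wrist_force: [-0.2, 0.2, -0.3]
gripper_width: 87.3
t 15.85 tcp [562.5 -53.  100.8] psi 2.888 F [-0.2  0.2 -0.3] w 87.3 q6 -1.61 tilt [ 0.0015 -0.0005]
t 15.9 tcp [562.7 -52.9 101.1] psi 2.8881 F [-0.   0.3 -0.1] w 87.0 q6 -1.61 tilt [ 0.0022 -0.0007]
```

View pics/wrist11b.png

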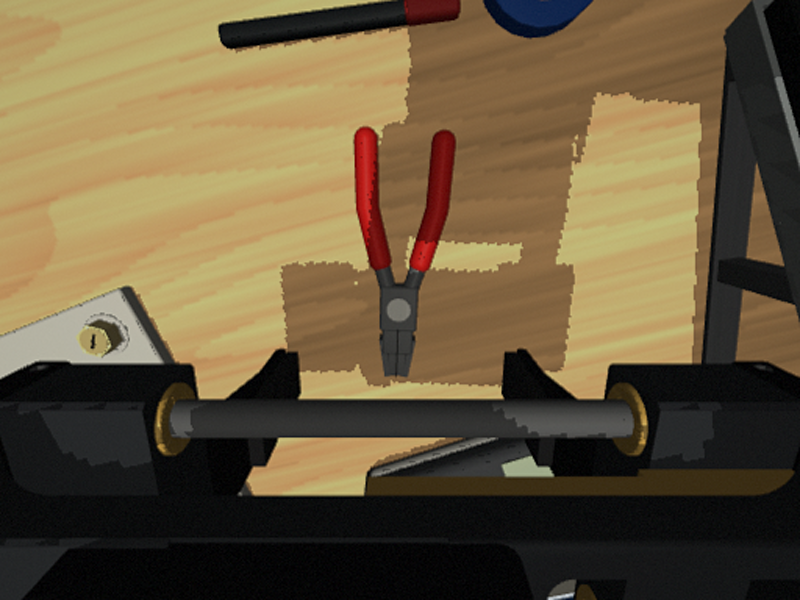

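Run:
```python
from h import *
p,d,m=load("wrist11"); k=1/1.5625; psi=2.888; tcp=np.array([562.5,-53,100.9])
T=np.array([[np.cos(psi),np.sin(psi),0],[np.sin(psi),-np.cos(psi),0],[0,0,-1]])
for nm,x,y,z in [("mid",398.5,310,13.5),("tipend",396,376,12),("hL",366,127,12),("hR",443,129,12),("jL",379,310,10),("jR",418,310,10)]:
    q=onz(m,x*k,y*k,z); print(nm,q.round(1),"tool",(T.T@(q-tcp)).round(1), bydepth(m,d,x*k,y*k)[2].round(1))
c,ps=adv([666.48,251.55,230.1],3.0176,.0663,-.3151,.13,.13); print(c,ps)
```

```text
mid [561.2 -51.8  13.5] tool [ 1.6  0.8 87.4] 13.3
tipend [605.5 -65.1  12. ] tool [-44.7  -0.9  88.9] 12.3
hL [453.4 -42.7  12. ] tool [108.2 -17.4  88.9] 9.5
hR [465.2  -1.1  12. ] tool [107.2  25.8  88.9] 10.8
jL [559.1 -64.2  10. ] tool [  0.5 -11.7  90.9] 9.7
jR [565.3 -40.1  10. ] tool [ 0.5 13.2 90.9] -0.3
[561.71895105 -52.93123525 100.1       ] 2.8876
```

```bash
python3 -m handwheel '[[[0.0014,-0.0012,0.025,0.033,0.9],[0.0014,-0.0012,0.05,0.033,0.75],[0.0014,-0.0012,0.075,0.033,0.6],[0.0014,-0.0012,0.09,0.033,0.5],[0.0014,-0.0012,0.094,0.033,0.5],[0.0014,-0.0012,0.094,0.033,0.4],[0.0014,-0.0012,0.094,0.033,0.2],[0.0014,-0.0012,0.094,0.033,0],[0.0014,-0.0012,0.094,0.033,0],[0.0014,-0.0012,0.094,0.033,0]]]' 25
python3 - <<'E'
from h import *
pose()
p,d,m=snap("wrist","12"); cv2.imwrite("pics/wrist12b.png",cv2.resize(p[:,:,::-1],(800,600),interpolation=cv2.INTER_CUBIC)); pose()
E
```

```text
clock: 17.15
eef_pos: [560.7, -53.9, 6.8]
orientation: [0.449, 3.108, -0.0]
wrist_force: [-1.1, 0.5, 5.5]
gripper_width: 23.5
t 17.15 tcp [560.7 -53.9   6.8] psi 2.8547 F [-1.1  0.5  5.5] w 23.5 q6 -1.58 tilt [ 0.0013 -0.0004]
t 17.2 tcp [560.7 -53.9   6.8] psi 2.8547 F [-0.2 -0.4  6. ] w 23.9 q6 -1.58 tilt [ 0.0013 -0.0004]
```

View pics/wrist12b.png

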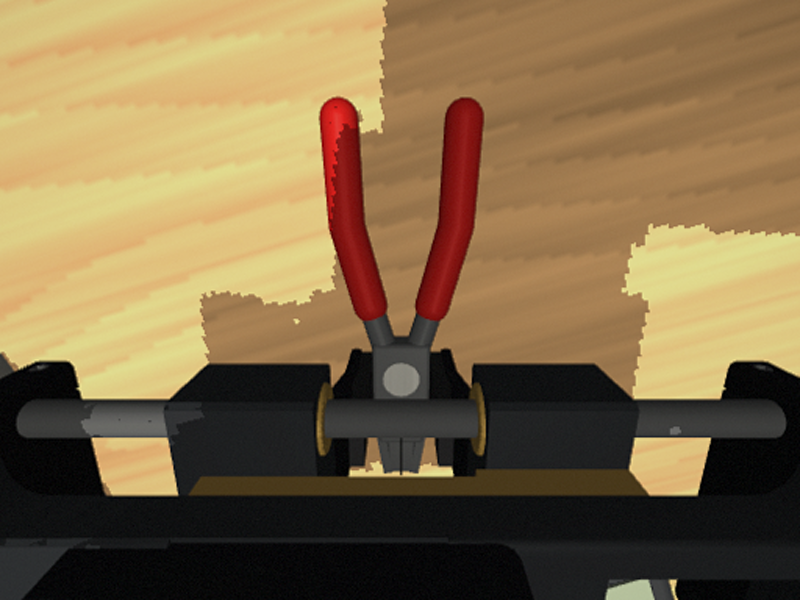

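Run:
```python
from h import *
p,d,m=load("wrist12"); k=1/1.5625; psi=2.8547; tcp=np.array([560.7,-53.9,6.8])
T=np.array([[np.cos(psi),np.sin(psi),0],[np.sin(psi),-np.cos(psi),0],[0,0,-1]])
for nm,x,y,z in [("mid",401,380,13.5),("hL",338,98,12),("hR",464,98,12)]:
    q=onz(m,x*k,y*k,z); print(nm,"tool",(T.T@(q-tcp)).round(1))
mx=(T.T@(onz(m,401*k,380*k,13.5)-tcp))[0]
c,ps=adv([561.72,-52.93,100.1],2.8876,.0014,-.0012,.094,.033); print(c,ps)
tg=CU-2.4*ey+mx*hx*1.0; tg[2]=185; print(mx,tg)
shift(c,ps,tg,np.pi-.124)
```

```text
mid tool [ 0.1  2.3 -6.7]
hL tool [105.8 -19.5  -5.2]
hR tool [105.9  23.8  -5.2]
[560.06339173 -53.73972157   6.1       ] 2.8546
0.05586596250188767 [563.06050059 180.89719311 185.        ]
shift m [ 0.0635  0.2259 -0.1789] turn -0.163
```

```bash
python3 -m handwheel '[[[0,0,-0.02,0,0],[0,0,-0.07,0,0],[0.006,0.02,-0.12,-0.02,0],[0.018,0.065,-0.165,-0.05,0],[0.031,0.11,-0.179,-0.09,0],[0.044,0.155,-0.179,-0.13,0],[0.056,0.2,-0.179,-0.163,0],[0.0635,0.2259,-0.179,-0.163,0],[0.0635,0.2259,-0.179,-0.163,0],[0.0635,0.2259,-0.179,-0.163,0]]]' 25
python3 - <<'E'
from h import *
pose()
p,d,m=snap("wrist","13"); cv2.imwrite("pics/wrist13b.png",cv2.resize(p[:,:,::-1],(800,600),interpolation=cv2.INTER_CUBIC)); pose()
p,d,m=snap("scene","13"); crop(p,"s13",260,150,430,340,3)
E
```

```text
clock: 18.45
eef_pos: [562.7, 180.3, 184.4]
orientation: [-0.194, -3.134, 0.001]
wrist_force: [-1.2, -0.5, -0.6]
gripper_width: 23.8
t 18.45 tcp [562.7 180.3 184.4] psi 3.0179 F [-1.2 -0.5 -0.6] w 23.8 q6 -1.33 tilt [-0.0015 -0.0008]
t 18.5 tcp [562.9 179.9 184.6] psi 3.0169 F [ 0.7 -1.  -1.8] w 23.4 q6 -1.33 tilt [-0.0012 -0.0007]
```

View pics/wrist13b.png

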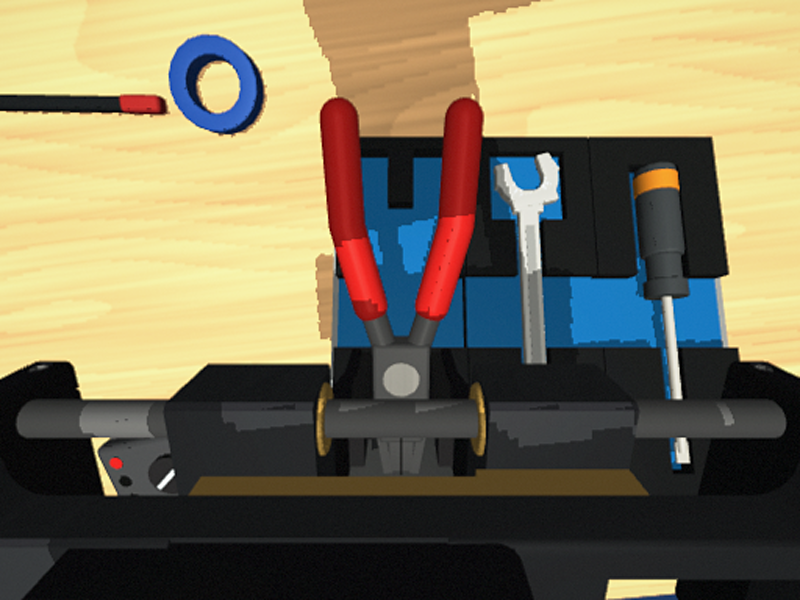

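View pics/s13.png

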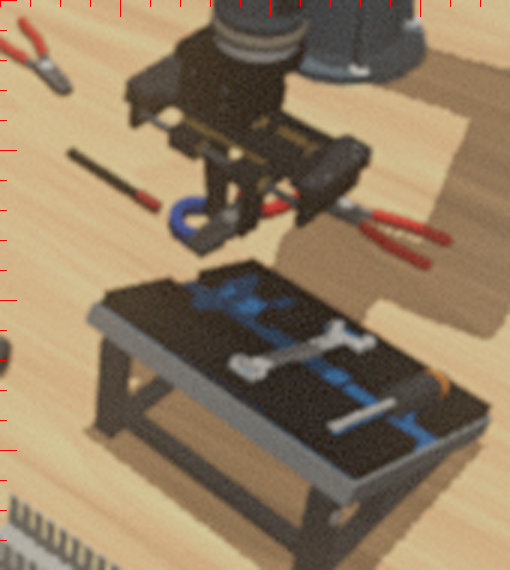

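```bash
python3 -m handwheel '[[[0.0025,0,0.02,0,0],[0.0025,0,0.04,0,0],[0.0025,0,0.052,0,0],[0.0025,0,0.057,0,0],[0.0025,0,0.062,0,0],[0.0025,0,0.066,0,0],[0.0025,0,0.07,0,0],[0.0025,0,0.074,0,0],[0.0025,0,0.077,0,0],[0.0025,0,0.079,0,0]]]' 10
python3 - <<'E'
from h import *
pose()
p,d,m=snap("wrist","14"); cv2.imwrite("pics/wrist14b.png",cv2.resize(p[:,:,::-1],(800,600),interpolation=cv2.INTER_CUBIC)); pose()
p,d,m=snap("scene","14"); crop(p,"s14",260,150,430,340,3)
E
```

```text
clock: 19.8
eef_pos: [561.3, 181.4, 106.0]
orientation: [0.194, 3.134, 0.001]
wrist_force: [-0.5, 0.3, -0.4]
gripper_width: 24.2
t 19.8 tcp [561.3 181.4 106. ] psi 3.0177 F [-0.5  0.3 -0.4] w 24.2 q6 -1.32 tilt [0.0013 0.0003]
t 19.85 tcp [561.1 181.3 105.8] psi 3.0177 F [-0.5 -0.4 -1.1] w 23.3 q6 -1.32 tilt [0.0007 0.0002]
```

View pics/wrist14b.png

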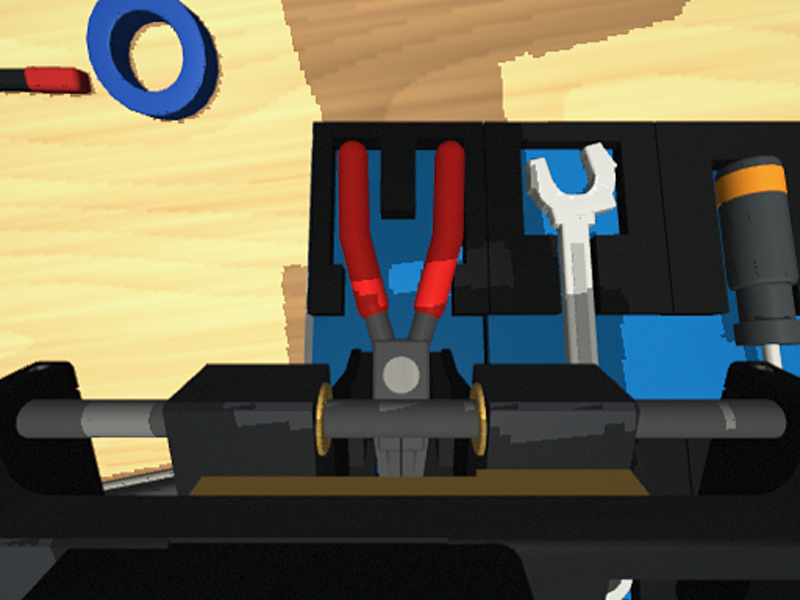

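View pics/s14.png

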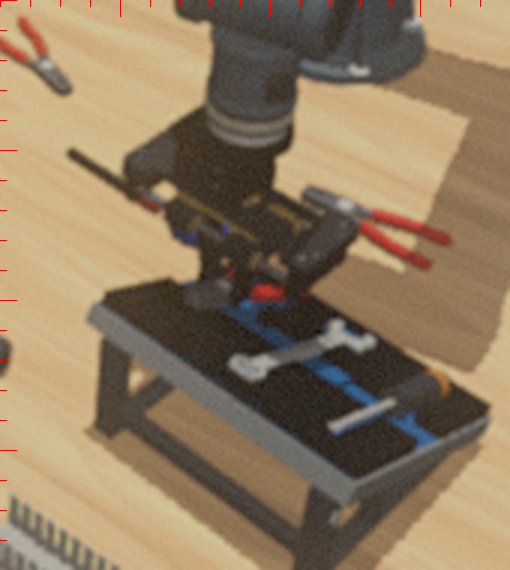

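Run:
```python
from h import *
def st(q): return np.round([(q-O)@ex,(q-O)@ey,(q-O)@n0],1)
p,d,m=load("wrist14"); k=1/1.5625
for nm,x,y in [("hendL",353,152),("hendR",450,152),("hL",358,230),("hR",446,230),("hL2",370,295),("hR2",432,295),("disc",401,375),("joint",385,352)]:
    print(nm,st(bydepth(m,d,x*k,y*k)))
for nm,x,y,z in [("endtop",401.8,140,8),("tongc",398.5,180,0),("pockL",335,200,-6),("pockR",467,200,-3),("tong end",398,217,-12)]:
    print(nm,st(onplane(m,x*k,y*k,c0+z*n0,n0)))
```

```text
hendL [ -94.3 -104.2   14.5]
hendR [-94.4 -60.8  14.4]
hL [ -58.1 -101.4   14.3]
hR [-58.4 -63.1  13.5]
hL2 [-29.3 -95.9  14.4]
hR2 [-29.3 -69.6  14.7]
disc [  4.1 -82.7  14.2]
joint [ -5.4 -89.4  13.3]
endtop [-103.9  -82.4    8. ]
tongc [-88.  -83.9  -0. ]
pockL [ -80.4 -115.1   -6. ]
pockR [-79.2 -50.8  -3. ]
tong end [-74.  -84.2 -12. ]
```

```bash
python3 -m handwheel '[[[-0.0007,-0.0005,0.0015,0,0],[-0.0007,-0.0005,0.003,0,0],[-0.0007,-0.0005,0.0045,0,0],[-0.0007,-0.0005,0.006,0,0],[-0.0007,-0.0005,0.0075,0,0],[-0.0007,-0.0005,0.009,0,0],[-0.0007,-0.0005,0.0105,0,0],[-0.0007,-0.0005,0.012,0,0],[-0.0007,-0.0005,0.0135,0,0],[-0.0007,-0.0005,0.0135,0,0]]]' 7
python3 - <<'E'
from h import *
def st(q): return np.round([(q-O)@ex,(q-O)@ey,(q-O)@n0],1)
pose()
p,d,m=snap("wrist","15"); cv2.imwrite("pics/wrist15b.png",cv2.resize(p[:,:,::-1],(800,600),interpolation=cv2.INTER_CUBIC)); pose()
k=1/1.5625
for nm,x,y in [("hendL",353,172),("hendR",450,172),("hL",358,230),("hR",446,230),("hL2",370,295),("hR2",432,295),("disc",401,378),("joint",385,352)]:
    print(nm,st(bydepth(m,d,x*k,y*k)))
E
```

```text
clock: 21.15
eef_pos: [563.2, 180.5, 94.5]
orientation: [0.194, 3.131, 0.0]
wrist_force: [-0.5, -0.5, 8.0]
gripper_width: 23.7
t 21.15 tcp [563.2 180.5  94.5] psi 3.0179 F [-0.5 -0.5  8. ] w 23.7 q6 -1.32 tilt [ 0.0046 -0.0001]
t 21.2 tcp [563.3 180.5  94.5] psi 3.0178 F [ 0.2 -0.7  8.8] w 24.1 q6 -1.32 tilt [ 0.0046 -0.0001]
hendL [ -88.7 -105.     1.1]
hendR [-88.  -61.7   2.7]
hL [ -60.5 -101.9    4.5]
hR [-60.9 -64.    3.6]
hL2 [-31.6 -96.2   7.7]
hR2 [-31.9 -70.5   6.1]
disc [  2.1 -83.4   8.3]
joint [ -8.2 -89.8   7.9]
```

View pics/wrist15b.png

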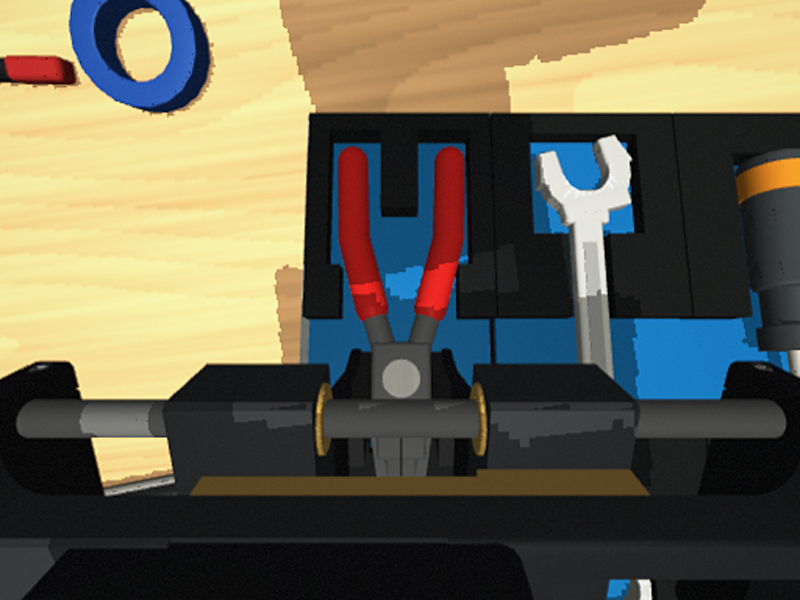

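```bash
python3 -m handwheel '[[[0,0,-0.003,0,0],[0.0015,0,-0.003,0,0],[0.003,0,-0.003,0,0],[0.0035,0,-0.003,0,0],[0.0035,0,-0.002,0,0],[0.0035,0,-0.001,0,0],[0.0035,0,0,0,0],[0.0035,0,0.001,0,0],[0.0035,0,0.002,0,0],[0.0035,0,0.003,0,0]]]' 7
python3 - <<'E'
from h import *
def st(q): return np.round([(q-O)@ex,(q-O)@ey,(q-O)@n0],1)
pose()
p,d,m=snap("wrist","16"); cv2.imwrite("pics/wrist16b.png",cv2.resize(p[:,:,::-1],(800,600),interpolation=cv2.INTER_CUBIC)); pose()
k=1/1.5625
for nm,x,y in [("hendL",353,172),("hendR",450,172),("hL",358,230),("hR",446,230),("hL2",370,295),("hR2",432,295),("disc",401,378),("joint",385,352)]:
    print(nm,st(bydepth(m,d,x*k,y*k)))
E
```

```text
clock: 22.45
eef_pos: [558.6, 181.1, 89.8]
orientation: [0.194, 3.134, 0.0]
wrist_force: [-0.1, -0.4, 0.9]
gripper_width: 23.9
t 22.45 tcp [558.6 181.1  89.8] psi 3.0177 F [-0.1 -0.4  0.9] w 23.9 q6 -1.32 tilt [0.0015 0.0001]
t 22.5 tcp [558.6 181.   89.7] psi 3.0177 F [ 1.8  0.9 -1. ] w 23.9 q6 -1.32 tilt [0.0015 0.    ]
hendL [ -93.2 -104.5    2.7]
hendR [-93.4 -61.9   2.4]
hL [ -66.7 -101.9    2.7]
hR [-66.7 -64.1   2.8]
hL2 [-38.  -96.2   4.5]
hR2 [-37.9 -70.6   5.3]
disc [ -4.2 -83.3   6.7]
joint [-14.4 -89.8   6.4]
```

View pics/wrist16b.png

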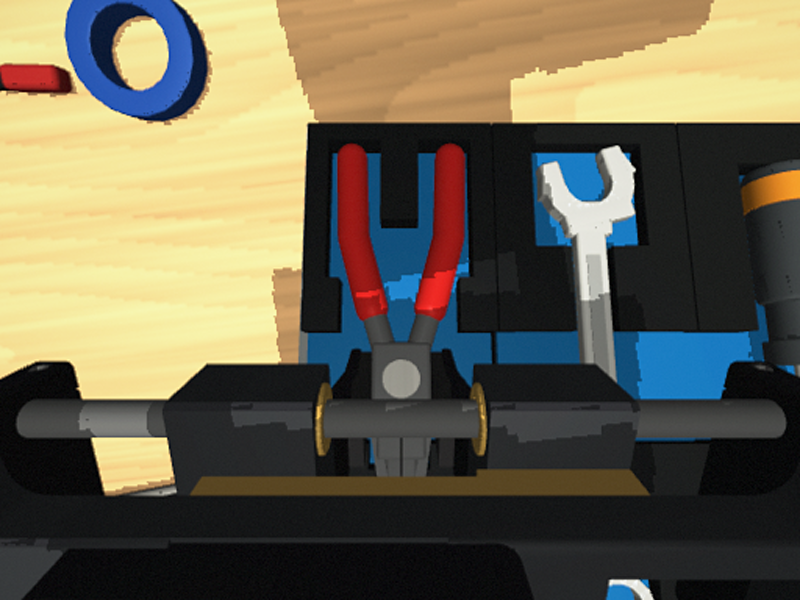

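```bash
python3 -m handwheel '[[[-0.001,0,0,0,0],[-0.002,0,0,0,0],[-0.002,0,0.001,0,0],[-0.002,0,0.0015,0,0],[-0.002,0,0.0015,0,0],[-0.002,0,0.0015,0,0],[-0.002,0,0.0015,0,0],[-0.002,0,0.0015,0,0],[-0.002,0,0.0015,0,0],[-0.002,0,0.0015,0,0]]]' 4
python3 - <<'E'
from h import *
def st(q): return np.round([(q-O)@ex,(q-O)@ey,(q-O)@n0],1)
pose()
p,d,m=snap("wrist","17"); cv2.imwrite("pics/wrist17b.png",cv2.resize(p[:,:,::-1],(800,600),interpolation=cv2.INTER_CUBIC)); pose()
k=1/1.5625
for nm,x,y in [("hendL",353,172),("hendR",450,172),("hL",358,230),("hR",446,230),("hL2",370,295),("hR2",432,295),("disc",401,378),("joint",385,352)]:
    print(nm,st(bydepth(m,d,x*k,y*k)))
p,d,m=snap("scene","17"); crop(p,"s17",300,200,380,280,7)
E
```

```text
clock: 23.75
eef_pos: [559.9, 180.8, 88.2]
orientation: [0.194, 3.136, -0.0]
wrist_force: [-1.4, -1.6, 4.4]
gripper_width: 23.9
t 23.75 tcp [559.9 180.8  88.2] psi 3.0177 F [-1.4 -1.6  4.4] w 23.9 q6 -1.32 tilt [ 0.0001 -0.    ]
t 23.8 tcp [559.9 180.8  88.2] psi 3.0177 F [-2.  -1.4  4.7] w 23.5 q6 -1.32 tilt [ 0.0001 -0.0001]
hendL [ -92.  -104.5    1.9]
hendR [-92.6 -62.    0.8]
hL [ -65.1 -101.6    3.6]
hR [-65.6 -64.3   2.3]
hL2 [-37.2 -96.2   3.8]
hR2 [-37.1 -70.7   4.2]
disc [ -3.6 -83.4   5.3]
joint [-13.8 -89.9   4. ]
```

View pics/s17.png

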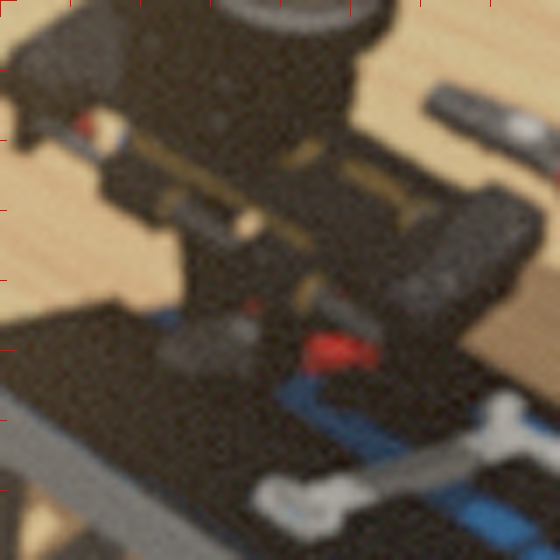

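```bash
python3 -m handwheel '[[[-0.002,0,0,0,0.3],[-0.002,0,0,0,0.33],[-0.002,0,0,0,0.36],[-0.002,0,0,0,0.4],[-0.002,0,-0.003,0,0.45],[-0.002,0,-0.01,0,0.5],[-0.002,0,-0.03,0,0.5],[-0.02,0,-0.06,0,0.6],[-0.06,0,-0.1,0,0.8],[-0.1,0,-0.14,0,1]]]' 4
python3 - <<'E'
from h import *
def st(q): return np.round([(q-O)@ex,(q-O)@ey,(q-O)@n0],1)
pose()
p,d,m=snap("wrist","18"); crop(p,"w18",140,0,330,215,3); pose()
E
```

```text
clock: 25.1
eef_pos: [660.2, 168.4, 229.5]
orientation: [0.194, 3.135, 0.0]
wrist_force: [1.3, 0.1, 0.3]
gripper_width: 64.7
t 25.1 tcp [660.2 168.4 229.5] psi 3.0179 F [1.3 0.1 0.3] w 64.7 q6 -1.36 tilt [0.0007 0.0001]
t 25.15 tcp [669.9 167.4 236.6] psi 3.0163 F [ 6.4 -0.3  4. ] w 68.1 q6 -1.36 tilt [0.0208 0.0007]
```

View pics/w18.png

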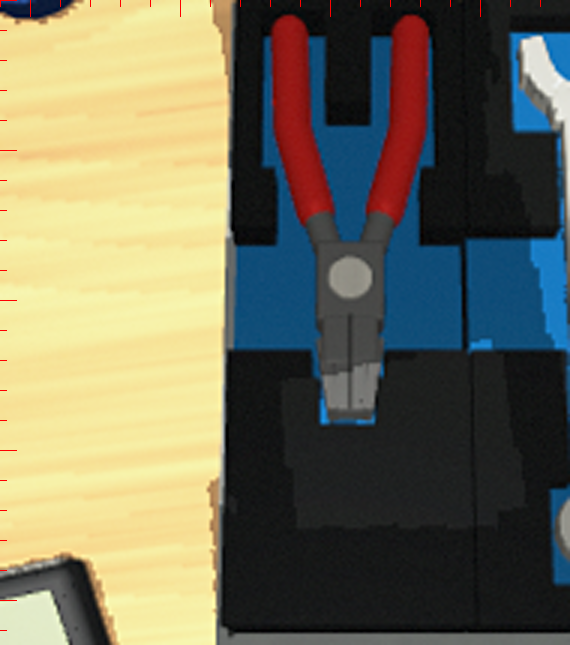

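Run:
```python
from h import *
def st(q): return np.round([(q-O)@ex,(q-O)@ey,(q-O)@n0],1)
p,d,m=snap("wrist","19"); pose(); cv2.imwrite("pics/wrist19b.png",cv2.resize(p[:,:,::-1],(800,600),interpolation=cv2.INTER_CUBIC))
# dense: points of tray area, red & gray
ys,xs=np.mgrid[0:200,205:300]
red=(p[:200,205:300,0]>110)&(p[:200,205:300,1]<60)
Q=np.array([st(onto(m,x,y,d[y,x])) for x,y in zip(xs[red],ys[red])]); Q=Q[Q[:,0]<-20]
for a in range(-115,-20,10):
    q=Q[(Q[:,0]>=a)&(Q[:,0]<a+10)]
    for nm,qq in (("L",q[q[:,1]<-83]),("R",q[q[:,1]>=-83])):
        if len(qq): print(a,nm,len(qq),"n90",np.percentile(qq[:,2],90).round(1),"t",qq[:,1].mean().round(1),"smin",qq[:,0].min())
```

```text
t 25.2 tcp [667.2 167.7 234.4] psi 3.016 F [1.1 0.2 0.3] w 72.3 q6 -1.36 tilt [0.0174 0.0009]
-105 L 26 n90 2.0 t -105.7 smin -98.6
-105 R 28 n90 1.8 t -61.8 smin -99.6
-95 L 92 n90 2.5 t -106.2 smin -94.6
-95 R 97 n90 2.4 t -62.1 smin -94.8
-85 L 96 n90 2.3 t -105.2 smin -84.9
-85 R 90 n90 2.5 t -62.4 smin -84.9
-75 L 91 n90 2.6 t -104.8 smin -74.9
-75 R 94 n90 2.2 t -62.7 smin -75.0
-65 L 100 n90 2.4 t -104.1 smin -65.0
-65 R 101 n90 2.4 t -63.7 smin -64.8
-55 L 106 n90 2.3 t -101.4 smin -55.0
-55 R 104 n90 2.5 t -66.3 smin -54.7
-45 L 107 n90 2.1 t -98.8 smin -45.0
-45 R 101 n90 2.4 t -69.0 smin -44.8
-35 L 75 n90 2.1 t -97.0 smin -34.8
-35 R 71 n90 1.9 t -70.6 smin -35.0
```

View pics/wrist19b.png

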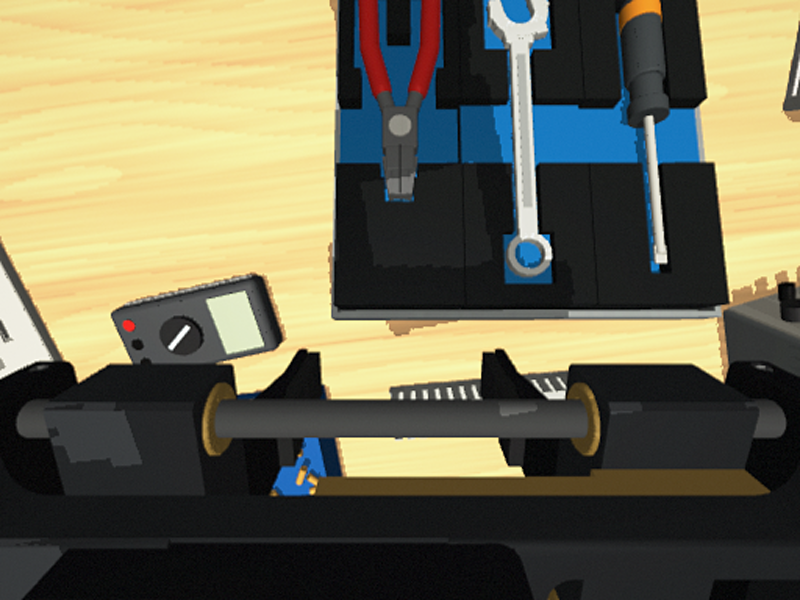

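```bash
python3 -m handwheel '[[[-0.01,0.04,-0.04,0,1],[-0.02,0.04,-0.06,0,1],[-0.02,0.04,-0.06,0,1],[-0.02,0.04,-0.06,0,1],[-0.02,0.04,-0.06,0,1],[-0.02,0.04,-0.06,0,1],[-0.02,0.04,-0.06,0,1],[-0.02,0.04,-0.06,0,1],[-0.02,0.04,-0.06,0,1],[-0.02,0.04,-0.06,0,1]]]'
python3 - <<'E'
from h import *
pose()
p,d,m=snap("wrist","20"); crop(p,"w20",150,0,400,230,3)
snap("top","20"); 
a=load("top0")[0].astype(int); b=load("top20")[0].astype(int)
df=(abs(a-b).max(2)>50).astype(np.uint8); n,l,s,c=cv2.connectedComponentsWithStats(df)
for i in range(1,n):
    if s[i,4]>8: print(s[i],c[i].round())
E
```

```text
clock: 26.45
eef_pos: [683.9, 205.7, 288.1]
orientation: [0.194, 3.135, 0.0]
wrist_force: [-0.7, -0.7, 0.3]
gripper_width: 86.9
t 26.45 tcp [683.9 205.7 288.1] psi 3.0177 F [-0.7 -0.7  0.3] w 86.9 q6 -1.31 tilt [0.0001 0.    ]
[   45    85   144   299 17448] [116. 246.]
[156 116  14   5  46] [163. 118.]
[155 168  18  40 336] [164. 189.]
[228 172   7  11  50] [232. 177.]
[216 183  17  28 199] [226. 196.]
[ 29 236  32  27 493] [ 47. 248.]
[ 58 247  15  21 197] [ 65. 259.]
[ 14 257  14  10 105] [ 21. 262.]
[   0  263   66  121 4998] [ 23. 333.]
[ 30 271   7   6  24] [ 33. 274.]
[120 286  13  19 101] [127. 294.]
[208 296  27  12 120] [220. 301.]
[208 306  18   5  49] [216. 308.]
[226 340  21  27 271] [238. 357.]
[159 358   4   5  10] [160. 360.]
[160 372  57  12 464] [189. 379.]
```

View pics/w20.png

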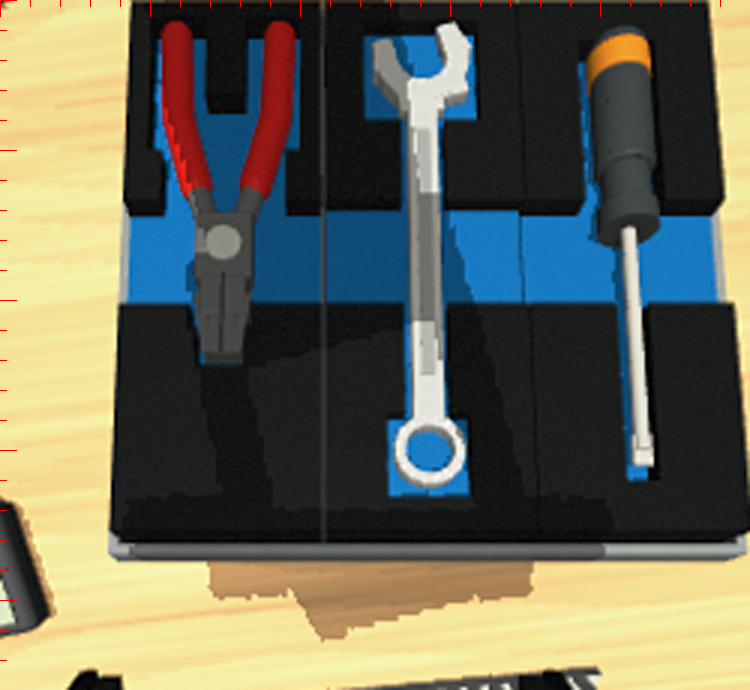

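View pics/top20.png

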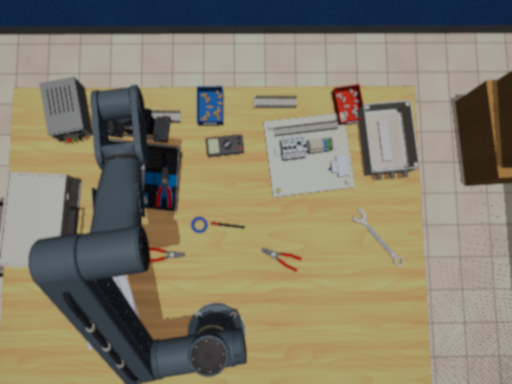

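Run:
```python
from h import *
def st(q): return np.round([(q-O)@ex,(q-O)@ey,(q-O)@n0],1)
p,d,m=load("wrist20")
for nm,x,y in [("disc",223,242),("joint",205,255),("jawL",210,300),("jawR",235,300),("tipL",213,345),("tipR",232,345),("hL",185,120),("hR",272,120),("foam",330,300),("foam",180,420),("foam",350,20),("ring",428,424),("ring",457,450),("ring",428,480),("ring",400,450),("headR",455,60),("headL",388,65),("neck",425,100)]:
    print(nm,st(bydepth(m,d,150+x/3,y/3)))
print("ring c",st(onplane(m,150+429/3,451/3,c0,n0)),"disc",st(onplane(m,150+223/3,242/3,c0+1.5*n0,n0)),"tip end",st(onplane(m,150+223/3,355/3,c0,n0)),"tippocket",st(onplane(m,150+220/3,362/3,c0,n0)))
```

```text
disc [ -2.4 -82.9   3. ]
joint [  2.1 -90.5   0.9]
jawL [ 21.6 -88.    0.4]
jawR [ 21.6 -77.9   0.5]
tipL [ 40.3 -86.6  -1.1]
tipR [ 41.3 -78.7   1. ]
hL [ -60.1 -100.4    0.2]
hR [-59.6 -63.6   0.8]
foam [ 16.7 -39.1  -8.3]
foam [ 72.2 -99.   -0.7]
foam [-107.5  -30.5    0.9]
ring [73.8 -0.2 -0.6]
ring [84.7 11.  -0.2]
ring [96.9 -0.7 -0.6]
ring [ 84.7 -11.6  -0.3]
headR [-88.6  14.4   0.3]
headL [-86.  -14.3   0.5]
neck [-69.7   1.2   0.1]
ring c [85.2 -0.1 -0. ] disc [ -3.3 -83.1   1.5] tip end [ 45.1 -82.3  -0. ] tippocket [ 48.1 -83.5  -0. ]
```

```bash
python3 -c "
from station import env
print(env.close_job())"
```

```text
the job is handed in; nothing more can be done
None
```

I handed the job in at about 26.5 s of the 66 s allowed. The hand-in reports no verdict, so what follows is from my own measurements.

- **Bolt:** I turned it clockwise with the spanner. The mark on the bolt head showed 0.77 rad in the close crop, against about 0.79 wanted. My first automatic readings put an earlier stage, before a last 0.1 rad of turn, somewhere between 0.53 and 0.76 rad. The 0.77 comes from the last clean view, taken as the spanner came off. I did not measure the bolt again afterwards, but nothing touched it.
- **Spanner:** it lies in its cut-out with the jaw lowest. Its top is within about 0.5 mm of the foam surface, and it sits about 2 mm down the slope from its nominal place.
- **Cutters:** these were the pair farthest from the base, and they lie in their cut-out with the tips up the slope. In the last view the joint, jaws and handles read within about 1 mm of the foam surface; an earlier view had the handles at 2.3 mm, against 2 mm nominal. They sit about 2 mm down the slope.
- **Other things:** a before-and-after comparison of the top view showed no change at the meter, breaker, tape or marker. The arm hid the screwdriver in that view, but the wrist camera showed it still in its cut-out. The open gripper was clear of everything, with its tips at z = 288 mm.

**What went wrong on the way:** both tools first caught on the edge of the foam and needed a few millimetres of correction before they went in. Sideways, the wrist camera's calibration was off by about 2.4 mm. I let go of the cutters with the joint still about 4 mm proud, and they settled the rest of the way by themselves.

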